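Refill the hopper of a sample-bottle labeller

ROBOT

A 6-joint arm with a two-finger parallel gripper is mounted at the origin on the work surface. World frame = base frame: x ahead of the robot, y to its left, z up, the work surface at z = 0. Lengths are in m, angles in rad, forces in N, time in s.
With the tool pointing down it reaches from about 0.35 to 0.875 m from the base axis. Payload 4.2 kg.
Tool frame: the origin (TCP) lies midway between the tips of the shut fingers; the grasp point (between the pads) lies 19 mm behind it (grip_depth is the distance from the TCP to the grasp point, in m); y points along the fingers, x is the direction in which the jaws open and shut, and the axes are right-handed (so a half turn about y gives the same grasp; the last joint's range is limited). The gripper opens to 85 mm and grips with 20 to 120 N. Pads are 22 mm wide; open, the fingers measure 114 mm over their backs; the gripper's body (76 mm by 85 mm) begins 54 mm behind the grasp point. The pads swing forward as they close: fully open they stand 13 mm farther back than shut.
Start: joints at [0.259, 0.385, 0.008, 0, -1.194, -0.259], TCP at [0.625, 0, 0.231] pointing down, gripper open.
Joint ranges: [-3.14, 3.14], [-1.21, 2.06], [-1.07, 1.41], [-3.16, 2.05], [-2.99, -0.16], [-3.1, 3.1]. Speed limits (rad/s): [2.79, 2.79, 3.14, 3.14, 3.14, 3.14].

INTERFACE

Orientations are given as [roll, pitch, yaw] about the fixed x, y, z axes, in that order (R = Rz(yaw) Ry(pitch) Rx(roll)).
In Python, from rig import sense, snapshot, hand_in, regions_of, place_of, grip_depth gives the robot as it stands.
- The arm moves only by the tool step_arm, never from a script. Its argument "targets" is a list of rows, each a list of 3 entries, a list of its own where there are three numbers: the shift along the world's x, y, z in mm, then the turn, a rotation vector about the world's x, y, z in rad, then the finger opening in mm, from 0 to 85.4. A call has 1 to 5 rows; each row is the pose to reach, as a shift and turn from the pose commanded when the call began; what a row does not reach only later rows make up. A row lasts 1/12 s, in which the tool goes at most 41.7 mm and 7.16 degrees, less where a joint would pass 70% of its speed; a pose out of reach is approached as far as the arm can. A call with a gripper value outside its range is refused whole. The fingers move at their own pace and stop on an object; the grip force is fixed at half the most. Time passes only in rows, so rows that repeat a pose let the fingers close. It gives the time, the measured TCP pose, the force and the opening at its end, in the units of the state.
- sense(): the state, without advancing time (a new reading comes with each control period).
- snapshot(name): name is "scene" or "side" or "wrist"; returns a dict with "image" (480x640x3 uint8, blue, green, red), "range_z" (480x640 float32, m along the optical axis (not along the pixel's ray), 0 where there is no reading), "intrinsics" (3x3 intrinsics, pixels), "position" and "attitude" of the camera in the world; the wrist camera has in their place "tool_from_camera" (4x4, takes a point from camera to tool coordinates, whose origin is the TCP and whose axes are the tool frame's). Camera axes: x right, y up, looking along -z (the intrinsics and any distortion apply to the point x, -y, -z); pixel columns grow to the right and rows downward; lengths in m; the calibration is good to about 2 mm. A picture is of the moment at which its call begins: read the wrist's pose just before it.
- hand_in(): hands the job in, once; it reports no verdict.
Trained networks look in the newest picture that a camera, given by its name, has taken for a name from the list of things; names that differ only in an ending like _2 or _b are one class to them, and where a whole thing is asked for, a point or a joint stands for the part that bears it (a point fixed in the world has none). Each returns a list of dicts, best first, with "conf" (0 to 1); they miss things now and then, are a little off and sometimes report something else, mostly with a low value. They report only what shows in the picture. A call takes as long as a camera call. They do not tell look-alikes from the thing itself.
- regions_of(thing, camera): "pixels" (480x640 bool, what is visible of it).
- place_of(thing, camera): "location" ([x, y, z] in m, in the coordinates of the camera as it stood for that picture, good to about 4 mm: a listed point, or the origin of a listed thing).
The state is a dict: "clock": time; "joints": joint angles; "dq": joint speeds; "joint_torque": joint torques, N m; "position": TCP position; "eef_rot": TCP orientation; "force": force on the tool from outside, world axes, zero at the start; "moment": the same for the moment, N m; "width": finger opening in m.
Only numpy, scipy, OpenCV 4.12 (cv2) and the standard library are available. Lean on these libraries where they do the work, as an engineer would, in place of code of your own. Each camera call takes 0.05 s, during which the arm holds its last target. There are 200 camera calls.

TASK

Refill the bottle labeller: with the screwdriver from the stand, first turn the slotted mode selector on its deck a quarter turn clockwise from RUN to LOAD, and put the screwdriver back. Then collect the square sample bottles that stand about on the bench into the steel carrier beside those already in it, and, with the selector still on LOAD, tip the carrier out over the hopper so that every bottle ends up inside the hopper. Stand the empty carrier upright on the bench again, and only then turn the selector back to RUN with the screwdriver and return the screwdriver to its stand; leave the other things on the bench where they are.

Things in the scene. Friction and masses are not known exactly. Their poses are not given: they have to be found in the camera images.
- labeller: fixed bench machine, white casing, 250 (x) by 440 mm (y); origin at the centre of its underside, x to its back (away from the robot), y to its left. From right to left: open hopper (y -220 to 0, rim 140 mm high; housing behind it, x 85 to 125, 145 mm high), flat control deck (y 0 to 120, 120 mm high), label applicator tower (y 120 to 220, 215 mm high)
- hopper_mouth (a point): centre of the hopper's open mouth, at the height of its rim, 140 mm above the bench; axes as the labeller. The mouth is 202 mm (x) by 204 mm (y) inside, its walls 8 mm thick (the back one 40 mm), and the hopper is about 90 mm deep, with a gently sloping floor
- selector (a joint): slotted mode selector in the control deck, a grey disc 44 mm in diameter; 0 rad = RUN (slot along the labeller's x, white arrow to the back), grows clockwise seen from above to its other stop at 1.571 rad = LOAD (slot along its y, arrow to the hopper); it stays where it is left, friction about 0.05 N m
- selector_top (a point): centre of the selector's top face, on its vertical axis, 131.5 mm above the bench; its x axis lies along the slot, towards the arrow, and turns with it. The slot is 6.5 mm wide, 7 mm deep, and runs right across the disc, open at both ends
- screwdriver: large flat screwdriver, 160 mm long, 120 g, at the start standing blade down in its stand; origin at the blade's tip, z up the shaft to the handle. Square wooden handle 30 x 30 mm, faces along x and y, from 70 to 160 mm above the tip; shaft 9 mm in diameter; blade 16 mm wide (along x) and 3 mm thick (along y), so it has about 0.2 rad of play in the selector's slot
- stand: fixed aluminium tool stand, 90 x 80 mm, with a top plate at 80 mm height that has one square hole of 23 mm; the screwdriver hangs in the hole with the lower end of its handle resting on the plate; origin at the centre of its underside, a scriber and a hex key stand behind the hole (44 mm behind it, under 115 mm high)
- stand_seat (a point): point on the axis of the stand's hole, 10 mm above the bench, where the blade's tip is when the screwdriver is home; the hole's axis is vertical
- carrier: carrying tray of bare steel, 360 g empty, 230 (x) by 166 mm (y); origin at the centre of its underside, z up. Floor 5 mm thick; walls 4 mm thick, rising to 40 mm, on both sides and at +x; the -x end is the open pouring end with a lip 4 mm above the floor. Bottles slide out when it is tipped 40 to 60 degrees towards -x
- carrier_handle (a point): middle of the carrier's black overhead handle, a flat bar that runs across the carrier (along its y) on two uprights, 10 mm thick (along x), 26 mm high (134 to 160 mm above the carrier's underside), 158 mm free between the uprights; this point is 147 mm above the underside; axes as the carrier
- carrier_lip (a point): middle of the lip of the carrier's pouring end, 115 mm from the carrier's origin along its -x, 9 mm above its underside; axes as the carrier
- bottle1: white plastic sample bottle, closed, empty (35 g), square, 46 x 46 mm (faces along x and y) and 64 mm tall: body 50 mm, then a round grey screw cap 36 mm in diameter; origin at its middle, 32 mm above its foot, z towards the cap; at the start standing in the carrier's rear half (at +x), if present (one to three of bottle1 to bottle3 are)
- bottle2: white plastic sample bottle, closed, empty (35 g), square, 46 x 46 mm (faces along x and y) and 64 mm tall: body 50 mm, then a round grey screw cap 36 mm in diameter; origin at its middle, 32 mm above its foot, z towards the cap; at the start standing in the carrier's rear half (at +x), if present (one to three of bottle1 to bottle3 are)
- bottle3: white plastic sample bottle, closed, empty (35 g), square, 46 x 46 mm (faces along x and y) and 64 mm tall: body 50 mm, then a round grey screw cap 36 mm in diameter; origin at its middle, 32 mm above its foot, z towards the cap; at the start standing in the carrier's rear half (at +x), if present (one to three of bottle1 to bottle3 are)
- bottle4: white plastic sample bottle, closed, empty (35 g), square, 46 x 46 mm (faces along x and y) and 64 mm tall: body 50 mm, then a round grey screw cap 36 mm in diameter; origin at its middle, 32 mm above its foot, z towards the cap; at the start standing on the bench, if present (two or three of bottle4 to bottle6 are)
- bottle5: white plastic sample bottle, closed, empty (35 g), square, 46 x 46 mm (faces along x and y) and 64 mm tall: body 50 mm, then a round grey screw cap 36 mm in diameter; origin at its middle, 32 mm above its foot, z towards the cap; at the start standing on the bench, if present (two or three of bottle4 to bottle6 are)
- bottle6: white plastic sample bottle, closed, empty (35 g), square, 46 x 46 mm (faces along x and y) and 64 mm tall: body 50 mm, then a round grey screw cap 36 mm in diameter; origin at its middle, 32 mm above its foot, z towards the cap; at the start standing on the bench, if present (two or three of bottle4 to bottle6 are)
- jar: bystander: white reagent jar, 60 mm in diameter, 85 mm tall, round, with a paper label; origin at the centre of its underside; leave it alone
- wash_bottle: bystander: clear wash bottle, 72 mm in diameter, 185 mm tall with its spout; origin at the centre of its underside; leave it alone
- dishes: bystander: stack of round culture dishes, 92 mm in diameter, 42 mm high; origin at the centre of its underside; leave it alone
Things that resemble listed ones, but are neither listed nor needed, are in the scene too. What is shaped like the bottle6 but brown is not meant.

How it is judged:
By the outcome, as a careful person would: the job done as asked, in the order asked, and still so for the second after the job is handed in, with the robot touching nothing.
Of bottle1, bottle2, bottle3 only 1 to 3 are there at a start; the rules pass over those that are not, and their reading is None.
Of bottle4, bottle5, bottle6 only 2 to 3 are there at a start; the rules pass over those that are not, and their reading is None.
At some moment in a run one of bottle4, bottle5, bottle6 may be knocked a few centimetres aside while the robot is not near it.
It also fails if it takes over 210 s, if anything falls off the work surface, if the arm or the gripper's body presses on something with over 40 N, if the wrist force passes 120 N, or if a joint passes its speed limit or range.

## Working session

There is one attempt and no reset: what is moved stays moved. The work goes in short steps, Python scripts to look and compute and a tool call to move; the robot and the scene stay as the last step left them, time stands still between calls to the robot, and variables do not carry over. Pictures are saved under pics/ and viewed, about 12 in all and at most 16, crops included, and the job is handed in when it is done.

Besides the shell and the picture viewer there is one more tool, called after "Request:" by a JSON object that holds its "api" and its "payload", one argument or row to a line. step_arm: Moves the arm, as the interface text tells. Its arguments: {"type":"object","properties":{"targets":{"type":"array"}},"required":["targets"]}

```bash
ls; mkdir -p pics
cat > h.py <<'E'
import numpy as np, cv2
from scipy.spatial.transform import Rotation as R
from rig import sense, snapshot, hand_in, regions_of, place_of, grip_depth
def cam(name):
    s=sense(); d=snapshot(name)
    if name=='wrist':
        T=np.eye(4); T[:3,:3]=rot(s['eef_rot']); T[:3,3]=s['position']
        d['T']=T@np.array(d['tool_from_camera'])
    else:
        T=np.eye(4); T[:3,:3]=rot(d['attitude']); T[:3,3]=d['position']; d['T']=T
    return d
def rot(a):
    a=np.array(a,float)
    if a.shape==(3,3): return a
    if a.shape==(4,): return R.from_quat(a).as_matrix()
    return R.from_euler('xyz',a).as_matrix()
def w(d,p): return d['T'][:3,:3]@np.array(p)+d['T'][:3,3]
def cloud(d):
    z=d['range_z']; K=np.array(d['intrinsics']); v,u=np.mgrid[:480,:640]
    c=np.stack([(u-K[0,2])/K[0,0]*z,-(v-K[1,2])/K[1,1]*z,-z],-1)
    P=c@d['T'][:3,:3].T+d['T'][:3,3]; P[z<=0]=np.nan; return P
def pix(d,P):
    c=d['T'][:3,:3].T@(np.array(P)-d['T'][:3,3]); K=np.array(d['intrinsics'])
    return K[0,0]*c[0]/-c[2]+K[0,2], -K[1,1]*c[1]/-c[2]+K[1,2]
def st():
    s=sense(); print('t',round(s['clock'],2),'p',np.round(s['position'],4),'r',np.round(s['eef_rot'],3),'F',np.round(s['force'],1),'w',round(s['width'],4))
E
python3 - <<'E'
from h import *
print(sense(), grip_depth)
for n in ['scene','side']:
    d=cam(n); cv2.imwrite(f'pics/{n}0.png',d['image']); print(n,d['position'],d['attitude'],np.array(d['intrinsics']).round(1).tolist(),[k for k in d])
    for t in ['labeller','hopper_mouth','selector','selector_top','screwdriver','stand','stand_seat','carrier','carrier_handle','carrier_lip','bottle4','jar','wash_bottle','dishes']:
        print(t,[(np.round(w(d,r['location']),3).tolist(),round(float(r['conf']),2)) for r in place_of(t,n)])
E
```

```text
pics
{'clock': 0.0, 'joints': array([ 2.58610368e-01,  3.85564962e-01,  6.62078815e-03, -5.18064265e-04,
       -1.19400550e+00, -2.58595653e-01]), 'dq': array([ 0.00051731, -0.00145545, -0.00011018, -0.00096553, -0.00015234,
        0.00139786]), 'joint_torque': array([-9.55001960e-04, -3.92286408e+01,  1.88399577e+01,  4.18616563e+00,
       -4.72148502e-03,  8.27910434e-07]), 'position': array([6.24409603e-01, 2.92779851e-05, 2.30211715e-01]), 'eef_rot': array([-1.57071096e+00, -2.20487933e-03,  3.14141614e+00]), 'force': array([-0.14724979,  0.3100637 , -0.40883417]), 'moment': array([-0.01056156,  0.00493717, -0.02208053]), 'width': 0.08518173296954541} 0.0187
scene [ 1.1779805  -0.11381892  1.12210839] [ 0.57083631 -0.00685489  1.5543924 ] [[456.6, 0.0, 317.6], [0.0, 456.6, 244.4], [0.0, 0.0, 1.0]] ['image', 'range_z', 'intrinsics', 'position', 'attitude', 'T']
labeller [([0.606, 0.256, 0.0], 0.93)]
hopper_mouth [([0.608, 0.14, 0.141], 0.83), ([0.41, 0.123, 0.0], 0.71)]Traceback (most recent call last):
  File "<stdin>", line 6, in <module>
ValueError: it knows: bottle, carrier, carrier_handle, carrier_lip, dishes, hopper_mouth, jar, labeller, screwdriver, selector_top, stand, stand_seat, wash_bottle
```

Run:
```python
from h import *
for n in ['scene','side']:
    d=cam(n); cv2.imwrite(f'pics/{n}0.png',d['image']); print(n,d['position'],d['attitude'])
    for t in 'bottle, carrier, carrier_handle, carrier_lip, dishes, hopper_mouth, jar, labeller, screwdriver, selector_top, stand, stand_seat, wash_bottle'.split(', '):
        print(t,[(np.round(w(d,r['location']),3).tolist(),round(float(r['conf']),2)) for r in place_of(t,n)])
```

```text
scene [ 1.1779805  -0.11381892  1.12210839] [ 0.57083631 -0.00685489  1.5543924 ]
bottle [([0.377, 0.247, 0.03], 0.93), ([0.384, -0.376, 0.027], 0.66), ([0.609, -0.535, 0.033], 0.65), ([0.384, -0.256, 0.039], 0.63), ([0.481, -0.467, 0.031], 0.62), ([0.487, -0.293, 0.036], 0.52)]
carrier [([0.45, -0.199, 0.001], 0.8)]
carrier_handle [([0.455, -0.199, 0.149], 0.86)]
carrier_lip [([0.473, -0.084, 0.01], 0.86)]
dishes []
hopper_mouth [([0.608, 0.141, 0.141], 0.77)]
jar [([0.653, -0.423, -0.001], 0.38), ([0.487, -0.291, 0.039], 0.19)]
labeller [([0.611, 0.253, 0.001], 0.86)]
screwdriver [([0.645, -0.2, 0.011], 0.88)]
selector_top [([0.553, 0.31, 0.135], 0.66), ([0.486, -0.469, 0.028], 0.25)]
stand [([0.656, -0.198, -0.001], 0.81), ([0.651, -0.425, 0.004], 0.15)]
stand_seat [([0.646, -0.198, 0.01], 0.78), ([0.386, -0.374, 0.026], 0.2)]
wash_bottle [([0.654, -0.425, -0.004], 0.61), ([0.488, -0.291, 0.04], 0.52), ([0.484, -0.47, 0.029], 0.39), ([0.384, -0.259, 0.039], 0.34)]
side [-0.18217911 -1.30379324  0.9028961 ] [ 1.06572850e+00  3.37521541e-05 -5.47908079e-01]
bottle [([0.482, -0.473, 
[... 257 characters left out ...]
 [([0.454, -0.199, 0.148], 0.95), ([0.483, -0.472, 0.03], 0.75), ([0.387, -0.377, 0.03], 0.57), ([0.451, -0.2, -0.002], 0.34)]
carrier_lip [([0.479, -0.083, 0.005], 0.76), ([0.546, -0.382, -0.005], 0.45)]
dishes [([0.411, 0.117, -0.001], 0.97)]
hopper_mouth [([0.609, 0.142, 0.14], 0.65), ([0.452, -0.199, 0.144], 0.27)]
jar [([0.546, -0.379, -0.002], 0.96), ([0.378, 0.241, 0.035], 0.16)]
labeller [([0.551, 0.305, 0.131], 0.65), ([0.616, 0.251, -0.0], 0.59)]
screwdriver [([0.649, -0.2, 0.013], 0.8)]
selector_top [([0.547, 0.307, 0.128], 0.5)]
stand [([0.665, -0.203, 0.0], 0.56)]
stand_seat [([0.648, -0.2, 0.011], 0.93), ([0.481, -0.082, 0.009], 0.19)]
wash_bottle [([0.65, -0.426, -0.0], 0.66)]
```

View pics/scene0.png

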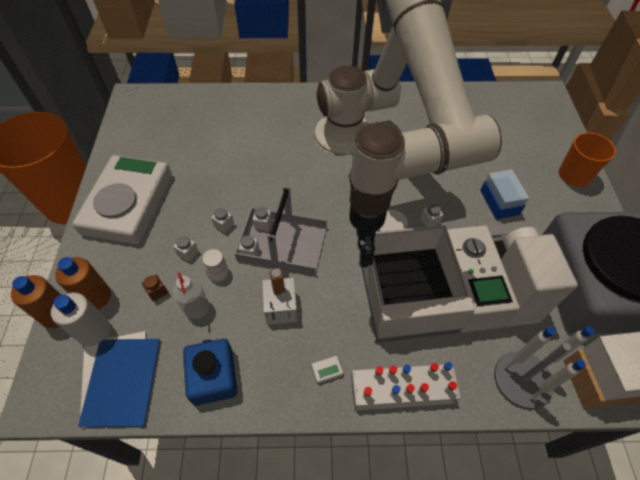

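View pics/side0.png

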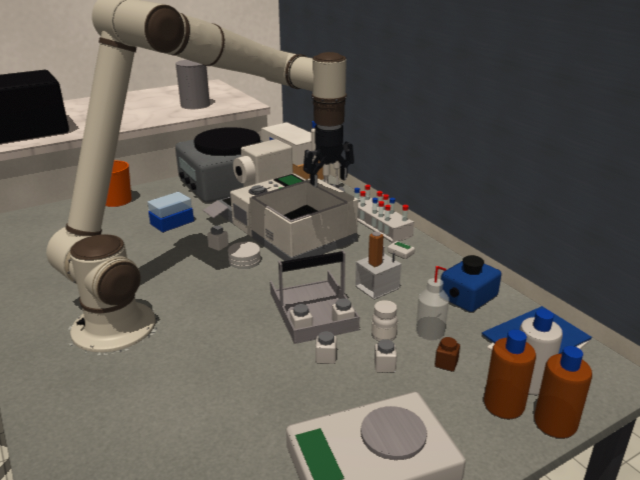

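Run:
```python
from h import *
d=cam('wrist'); cv2.imwrite('pics/wrist0.png',d['image']); print(np.array(d['tool_from_camera']).round(4).tolist(), np.array(d['intrinsics']).round(0).tolist(), d['T'].round(3).tolist())
for t in ['selector_top','hopper_mouth','labeller']:
    print(t,[(np.round(w(d,r['location']),4).tolist(),round(float(r['conf']),2)) for r in place_of(t,'wrist')])
for n in ['scene','side']:
    d=cam(n); P=cloud(d)
    def rect(lo,hi,x0,x1,y0,y1,lab):
        m=(P[...,2]>lo)&(P[...,2]<hi)&(P[...,0]>x0)&(P[...,0]<x1)&(P[...,1]>y0)&(P[...,1]<y1)
        q=P[m]; 
        if len(q)<4: print(lab,len(q)); return
        (c,s,a)=cv2.minAreaRect((q[:,:2]*1000).astype(np.float32)); print(n,lab,len(q),'z',q[:,2].mean().round(4),np.round(c,1),np.round(s,1),round(a,1))
    rect(.16,.18,.6,.7,-.25,-.15,'handle top')
    rect(.074,.086,.59,.75,-.27,-.13,'plate')
    rect(.12,.165,.35,.56,-.3,-.1,'carrier bar')
    rect(.113,.125,.45,.78,.2,.4,'deck')
    rect(.134,.147,.45,.78,.0,.4,'rim')
    rect(.205,.225,.45,.78,.3,.55,'tower')
    for b in [(.379,.246),(.387,-.377),(.482,-.471)]: rect(.043,.056,b[0]-.04,b[0]+.04,b[1]-.04,b[1]+.04,'bottle')
```

```text
[[1.0, -0.0003, -0.0005, 0.001], [-0.0004, 0.2771, -0.9608, -0.143], [0.0004, 0.9608, 0.2771, 0.0701], [0.0, 0.0, 0.0, 1.0]] [[388.0, 0.0, 318.0], [0.0, 388.0, 242.0], [0.0, 0.0, 1.0]] [[-1.0, 0.0, 0.0, 0.624], [-0.0, -0.961, -0.277, -0.07], [0.0, -0.277, 0.961, 0.374], [0.0, 0.0, 0.0, 1.0]]
selector_top []
hopper_mouth [([0.6074, 0.1428, 0.1414], 0.64)]
labeller [([0.6128, 0.2547, -0.0017], 0.64)]
scene handle top 143 z 0.1689 [ 647.6 -198. ] [30.9 29.3] 17.1
scene plate 829 z 0.0799 [ 658.2 -197.2] [94.1 79.8] 4.6
scene carrier bar 386 z 0.152 [ 453.1 -197.5] [ 20.3 171.7] 77.2
scene deck 3016 z 0.1209 [609.7 287. ] [251.1 200.6] 6.2
scene rim 2248 z 0.143 [617.  210.8] [254.3 352.2] 6.3
scene tower 2391 z 0.215 [646.6 427.9] [146.8 100.6] 6.6
scene bottle 105 z 0.049 [379.4 244.2] [47.2 48.9] 19.9
scene bottle 109 z 0.0491 [ 387.7 -373.6] [47.  47.5] 51.7
scene bottle 114 z 0.0489 [ 485.6 -467.9] [45.4 46. ] 55.9
side handle top 88 z 0.1676 [ 642.4 -205.5] [32.3 32.4] 74.9
side plate 451 z 0.0794 [ 655.3 -199. ] [96.9 90.2] 3.8
side carrier bar 749 z 0.1479 [ 450.9 -202.9] [ 29. 168.] 76.3
side deck 922 z 0.1198 [598.4 300.1] [252.4 198.8] 0.1
side rim 1202 z 0.1406 [610.2 216. ] [255.2 381.2] 7.5
side tower 528 z 0.2122 [642.3 423.7] [149.8 110.4] 5.8
side bottle 89 z 0.0486 [371.7 228. ] [39.8 56.9] 69.1
side bottle 167 z 0.0487 [ 382.2 -379.2] [50.8 45.2] 57.8
side bottle 174 z 0.049 [ 479.9 -475.5] [45.6 46. ] 54.5
```

View pics/wrist0.png

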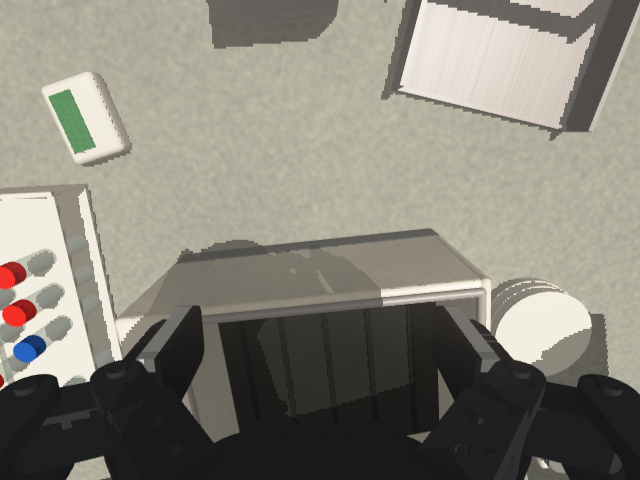

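Request:
{"api": "step_arm", "payload": {
  "targets": [
    [[5,-35,15],[0,0,0.12],85],
    [[10,-70,30],[0,0,0.24],85],
    [[15,-105,40],[0,0,0.36],85],
    [[20,-140,40],[0,0,0.48],85],
    [[24,-170,40],[0,0,0.6],85]
  ]
}}

```text
clock: 2.27
position: [0.6494, -0.1721, 0.2725]
eef_rot: [-1.569, 0.002, -2.536]
force: [0.3, 0.4, -0.7]
width: 0.0853
```

Request:
{"api": "step_arm", "payload": {
  "targets": [
    [[0,-15,10],[0,0,0.12],85],
    [[0,-30,20],[0,0,0.24],85],
    [[0,-30,20],[0,0,0.36],85],
    [[0,-30,20],[0,0,0.48],85],
    [[0,-30,20],[0,0,0.6],85]
  ]
}}

```text
clock: 2.68
position: [0.6489, -0.2006, 0.2913]
eef_rot: [-1.571, 0.0, -1.937]
force: [0.0, -0.1, -1.4]
width: 0.085
```

Request:
{"api": "step_arm", "payload": {
  "targets": [
    [[0,0,0],[0,0,0.12],85],
    [[0,0,0],[0,0,0.24],85],
    [[0,0,0],[0,0,0.37],85],
    [[0,0,0],[0,0,0.37],85],
    [[0,0,0],[0,0,0.37],85]
  ]
}}

```text
clock: 3.1
position: [0.649, -0.1999, 0.2913]
eef_rot: [-1.571, 0.0, -1.574]
force: [-0.6, -0.1, -0.4]
width: 0.0852
```

```bash
cat >> h.py <<'E'
def rect(P,lo,hi,x0,x1,y0,y1,lab=''):
    m=(P[...,2]>lo)&(P[...,2]<hi)&(P[...,0]>x0)&(P[...,0]<x1)&(P[...,1]>y0)&(P[...,1]<y1)
    q=P[m]
    if len(q)<6: print(lab,len(q)); return
    (c,s,a)=cv2.minAreaRect((q[:,:2]*1000).astype(np.float32)); print(lab,len(q),'z',q[:,2].mean().round(4),np.round(c,1),np.round(s,1),round(a,1))
E
python3 - <<'E'
from h import *
st(); print(sense()['joints'].round(2)); d=cam('wrist'); cv2.imwrite('pics/w1.png',d['image']); P=cloud(d)
rect(P,.16,.18,.6,.7,-.25,-.15,'handle'); rect(P,.076,.084,.59,.75,-.27,-.13,'plate')
for t in ['stand_seat','screwdriver']:
    print(t,[(np.round(w(d,r['location']),4).tolist(),round(float(r['conf']),2)) for r in place_of(t,'wrist')])
E
```

```text
t 3.1 p [ 0.649  -0.1999  0.2913] r [-1.571  0.    -1.574] F [-0.6 -0.1 -0.4] w 0.0852
[-0.06  0.45  0.26 -0.   -1.38  1.63]
handle 1638 z 0.1698 [ 644.6 -199.7] [30.5 30. ] 14.5
plate 6456 z 0.0805 [ 656.3 -198.7] [90.5 80.1] 4.9
stand_seat []
screwdriver [([0.6439, -0.2005, 0.0129], 0.55)]
```

View pics/w1.png

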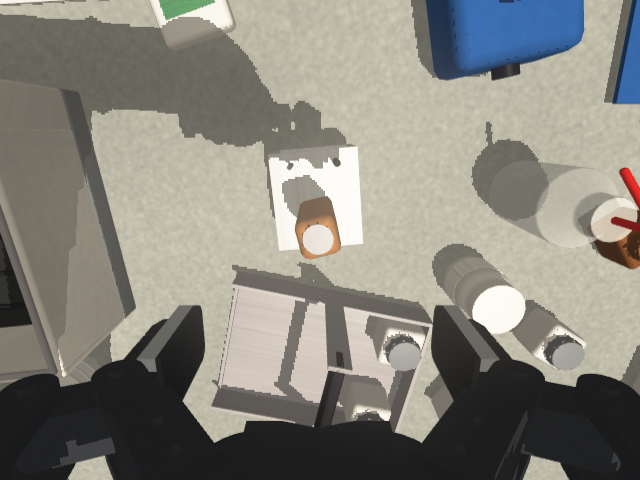

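Request:
{"api": "step_arm", "payload": {
  "targets": [
    [[-4,0,-20],[0,0,0.12],85],
    [[-4,0,-50],[0,0,0.25],85],
    [[-4,0,-90],[0,0,0.25],85],
    [[-4,0,-130],[0,0,0.25],85],
    [[-4,0,-166],[0,0,0.25],60]
  ]
}}

```text
clock: 3.67
position: [0.6444, -0.1998, 0.1235]
eef_rot: [-1.571, 0.0, -1.323]
force: [0.5, -0.4, -0.6]
width: 0.075
```

Request:
{"api": "step_arm", "payload": {
  "targets": [
    [[0,0,0],[0,0,0],20],
    [[0,0,0],[0,0,0],20],
    [[0,0,0],[0,0,0],20],
    [[0,0,0],[0,0,0],20],
    [[0,0,0],[0,0,0],20]
  ]
}}

```text
clock: 4.08
position: [0.6471, -0.2003, 0.1289]
eef_rot: [-1.565, -0.003, -1.321]
force: [-0.2, -0.5, 3.1]
width: 0.0289
```

Request:
{"api": "step_arm", "payload": {
  "targets": [
    [[0,0,0],[0,0,0],20],
    [[0,0,0],[0,0,0],20],
    [[0,0,0],[0,0,0],20],
    [[0,0,10],[0,0,0],20],
    [[0,0,20],[0,0,0],20]
  ]
}}

```text
clock: 4.5
position: [0.6442, -0.1998, 0.1456]
eef_rot: [-1.572, 0.001, -1.322]
force: [-0.3, 0.5, -1.7]
width: 0.0293
```

Request:
{"api": "step_arm", "payload": {
  "targets": [
    [[0,0,35],[0,0,0],20],
    [[0,0,70],[0,0,0],20],
    [[0,0,110],[0,0,0],20],
    [[0,0,150],[0,0,0],20],
    [[0,0,155],[0,0,0],20]
  ]
}}

```text
clock: 4.92
position: [0.6469, -0.2018, 0.3068]
eef_rot: [-1.564, -0.007, -1.321]
force: [0.9, 0.6, 4.4]
width: 0.0198
```

Request:
{"api": "step_arm", "payload": {
  "targets": [
    [[0,0,0],[0,0,0],20],
    [[0,0,0],[0,0,0],20]
  ]
}}

```text
clock: 5.08
position: [0.6453, -0.2, 0.3026]
eef_rot: [-1.567, -0.001, -1.322]
force: [-0.2, -0.1, 0.0]
width: 0.0202
```

Run:
```python
from h import *
st(); d=cam('wrist'); im=d['image']; P=cloud(d)
s=sense(); p=np.array(s['position']); 
tip=p-[0,0,.115]; u,v=map(int,pix(d,tip)); print('tip px',u,v)
c=im[max(0,v-60):v+60,u-80:u+80]; c=cv2.resize(c,None,fx=3,fy=3,interpolation=cv2.INTER_NEAREST)
full=cv2.resize(im,(400,300)); o=np.zeros((max(c.shape[0],300),c.shape[1]+400,3),np.uint8); o[:c.shape[0],:c.shape[1]]=c; o[:300,c.shape[1]:]=full
o=cv2.resize(o,(800,int(o.shape[0]*800/o.shape[1]))); cv2.imwrite('pics/w2.png',o)
```

```text
t 5.08 p [ 0.6453 -0.2     0.3026] r [-1.567e+00 -1.000e-03 -1.322e+00] F [-0.2 -0.1  0. ] w 0.0202
tip px 317 235
```

View pics/w2.png

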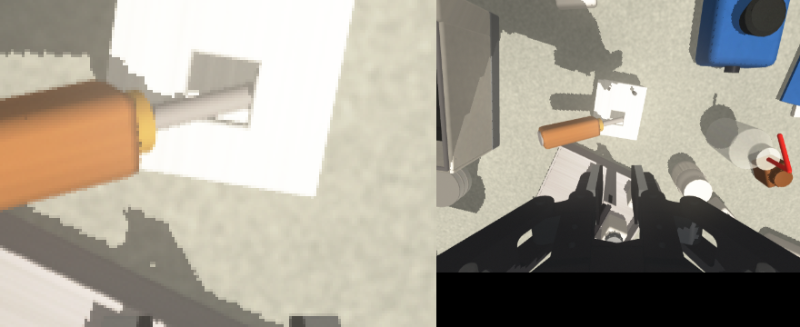

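Run:
```python
from h import *
tiles=[]
for n in ['scene','side','wrist']:
    d=cam(n); im=d['image']; P=cloud(d)
    hsv=cv2.cvtColor(im,cv2.COLOR_BGR2HSV)
    m=(hsv[...,0]<16)&(hsv[...,1]>110)&(P[...,0]>.5)&(P[...,0]<.8)&(P[...,1]>-.33)&(P[...,1]<0)&(P[...,2]>.02)&(P[...,2]<.26)
    q=P[m]; c=np.median(q,0); q=q[np.linalg.norm(q-c,axis=1)<.1]; 
    U,S,V=np.linalg.svd(q-q.mean(0)); t=(q-q.mean(0))@V[0]; lo,hi=np.percentile(t,[1,99])
    print(n,len(q),'mean',q.mean(0).round(4),'axis',V[0].round(3),'ends',(q.mean(0)+lo*V[0]).round(4),(q.mean(0)+hi*V[0]).round(4))
    u,v=map(int,pix(d,[.645,-.18,.1])); u=min(max(u,65),575);v=min(max(v,60),420)
    tiles.append(cv2.resize(im[v-60:v+60,u-65:u+65],(390,360),interpolation=cv2.INTER_CUBIC))
cv2.imwrite('pics/t3.png',np.hstack(tiles[:2]))
st()
```

```text
scene 451 mean [ 0.6213 -0.1349  0.1299] axis [ 0.293 -0.816 -0.498] ends [ 0.6092 -0.1012  0.1505] [ 0.6339 -0.17    0.1085]
side 417 mean [ 0.6085 -0.1433  0.1254] axis [-0.311  0.802  0.51 ] ends [ 0.6219 -0.1777  0.1035] [ 0.5952 -0.1089  0.1473]
wrist 3491 mean [ 0.6155 -0.1368  0.134 ] axis [-0.291  0.819  0.494] ends [ 0.6291 -0.175   0.111 ] [ 0.6042 -0.1051  0.1531]
t 5.28 p [ 0.6445 -0.1998  0.2997] r [-1.572e+00  1.000e-03 -1.322e+00] F [ 0.9 -0.4 -0.9] w 0.0199
```

View pics/t3.png

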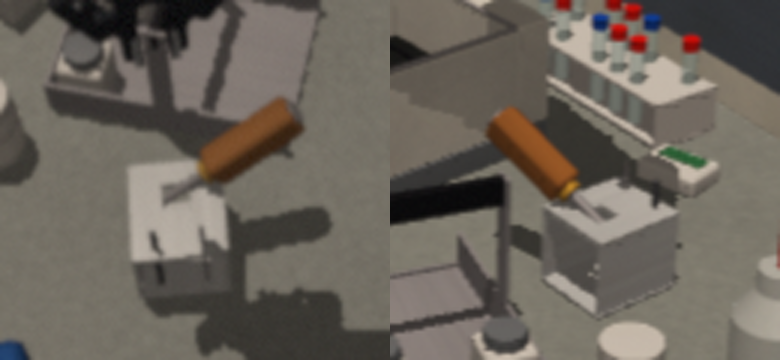

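```bash
cat > hd.py <<'E'
from h import *
from scipy.optimize import minimize
def handle(cams,box=((.45,.8),(-.33,.05),(.02,.3))):
    Q=[];
    for n in cams:
        d=cam(n); P=cloud(d); hsv=cv2.cvtColor(d['image'],cv2.COLOR_BGR2HSV)
        m=(hsv[...,0]<16)&(hsv[...,1]>110)
        for i in range(3): m&=(P[...,i]>box[i][0])&(P[...,i]<box[i][1])
        m=cv2.erode(m.astype(np.uint8),np.ones((2,2)))>0
        q=P[m]; q=q[np.linalg.norm(q-np.median(q,0),axis=1)<.08]; Q.append(q)
    k=min(max(len(q) for q in Q),1500); Q=np.vstack([q[np.random.randint(0,len(q),k)] for q in Q])
    U,S,V=np.linalg.svd(Q-Q.mean(0),full_matrices=False); a0=V[0]*np.sign(V[0][2])
    def cost(x):
        a=x[:3]/np.linalg.norm(x[:3]); e1=np.cross([0,0,1],a); 
        if np.linalg.norm(e1)<.05: e1=np.array([0,1.,0])
        e1/=np.linalg.norm(e1); e2=np.cross(a,e1)
        D=Q-x[3:6]; p=np.stack([D@e1,D@e2],1); c,s=np.cos(x[6]),np.sin(x[6]); p=np.abs(p@np.array([[c,-s],[s,c]]))
        r=np.abs(p.max(1)-.015); return np.minimum(r,.006).mean()
    best=None
    for dl in (-.012,0,.012):
        for th in np.arange(0,1.57,.2):
            e1=np.cross([0,0,1],a0); e1/=np.linalg.norm(e1)
            x0=np.r_[a0,Q.mean(0)-np.array([0,0,.010])+dl*e1,th]
            r=minimize(cost,x0,method='Nelder-Mead',options=dict(maxiter=1500,xatol=1e-5,fatol=1e-7,initial_simplex=x0+np.vstack([np.zeros(7),np.diag([.05,.05,.05,.006,.006,.006,.2])])))
            if best is None or r.fun<best.fun: best=r
    x=best.x; a=x[:3]/np.linalg.norm(x[:3]); e1=np.cross([0,0,1],a); e1/=np.linalg.norm(e1); e2=np.cross(a,e1)
    f1=np.cos(x[6])*e1+np.sin(x[6])*e2; f2=np.cross(a,f1)
    t=(Q-x[3:6])@a; lo,hi=np.percentile(t,[.5,99.5])
    print('cost mm',best.fun*1e3,'len',hi-lo); print('axis',a.round(3),'low',(x[3:6]+lo*a).round(4),'top',(x[3:6]+hi*a).round(4)); print('f1',f1.round(3),'f2',f2.round(3),'roll',x[6]%(np.pi/2))
    return a,x[3:6]+lo*a,x[3:6]+hi*a,f1,f2
E
python3 - <<'E'
from hd import *
for c in (['wrist'],['scene','wrist'],['scene','side','wrist']): handle(c)
st()
E
```

```text
cost mm 0.670192936315719 len 0.08626299777184693
axis [-0.311  0.801  0.511] low [ 0.6254 -0.1693  0.0972] top [ 0.5986 -0.1002  0.1413]
f1 [ 0.061 -0.52   0.852] f2 [0.949 0.296 0.113] roll 1.4395033181850843
cost mm 1.071113736193659 len 0.08414510570752681
axis [-0.316  0.799  0.512] low [ 0.6273 -0.1664  0.0985] top [ 0.6007 -0.0992  0.1415]
f1 [-0.946 -0.306 -0.105] f2 [ 0.072 -0.517  0.853] roll 1.4478925701780363
cost mm 1.4281664085986543 len 0.08758212546058254
axis [-0.316  0.798  0.513] low [ 0.6282 -0.1695  0.0963] top [ 0.6005 -0.0996  0.1413]
f1 [ 0.075 -0.518  0.852] f2 [0.946 0.308 0.103] roll 1.4499634323521808
t 5.58 p [ 0.6449 -0.2     0.3   ] r [-1.571  0.    -1.322] F [-0.3 -0.7 -0.4] w 0.0202
```

Run:
```python
from h import *
a=np.array([-.314,.8,.512]);a/=np.linalg.norm(a); x=-np.array([.948,.304,.106]); x-=x@a*a; x/=np.linalg.norm(x); y=-a; z=np.cross(x,y)
Rt=np.stack([x,y,z],1); Rc=rot(sense()['eef_rot']); Ry=R.from_euler('z',-1.507).as_matrix()@Rc
print(R.from_matrix(Rt@Ry.T).as_rotvec().round(3), R.from_matrix(Rt).as_euler('xyz').round(3), R.from_matrix(Rt@Rc.T).as_rotvec().round(3))
```

```text
[-0.95  -0.408 -0.057] [-0.541  0.106 -2.831] [-0.456 -1.043 -1.416]
```

Request:
{"api": "step_arm", "payload": {
  "targets": [
    [[0,25,10],[0,0,-0.12],85],
    [[0,50,20],[0,0,-0.24],85],
    [[-10,75,20],[0,0,-0.36],85],
    [[-20,100,20],[0,0,-0.48],85],
    [[-30,125,20],[0,0,-0.6],85]
  ]
}}

```text
clock: 6.0
position: [0.6146, -0.0739, 0.3203]
eef_rot: [-1.571, 0.0, -1.928]
force: [0.7, -0.5, 0.7]
width: 0.0787
```

Request:
{"api": "step_arm", "payload": {
  "targets": [
    [[-10,10,0],[0,0,-0.12],85],
    [[-20,20,0],[0,0,-0.24],85],
    [[-35,25,0],[0,0,-0.36],85],
    [[-35,25,0],[0,0,-0.48],85],
    [[-35,25,0],[0,0,-0.6],85]
  ]
}}

```text
clock: 6.42
position: [0.5794, -0.0495, 0.321]
eef_rot: [-1.57, 0.001, -2.526]
force: [-0.3, 0.5, 0.1]
width: 0.085
```

Request:
{"api": "step_arm", "payload": {
  "targets": [
    [[0,0,0],[0,0,-0.12],85],
    [[0,0,0],[0,0,-0.24],85],
    [[0,0,0],[0,0,-0.307],85]
  ]
}}

```text
clock: 6.67
position: [0.5799, -0.0499, 0.3204]
eef_rot: [-1.571, 0.0, -2.834]
force: [0.1, -0.6, -1.1]
width: 0.0848
```

Request:
{"api": "step_arm", "payload": {
  "targets": [
    [[0,0,0],[-0.106,-0.045,-0.006],85],
    [[0,0,0],[-0.212,-0.09,-0.012],85],
    [[0,0,0],[-0.318,-0.136,-0.019],85],
    [[0,0,0],[-0.424,-0.181,-0.025],85],
    [[0,0,0],[-0.53,-0.226,-0.031],85]
  ]
}}

```text
clock: 7.08
position: [0.5802, -0.0492, 0.3215]
eef_rot: [-0.992, 0.061, -2.841]
force: [0.8, -1.2, 0.1]
width: 0.0848
```

Request:
{"api": "step_arm", "payload": {
  "targets": [
    [[0,0,0],[-0.106,-0.045,-0.006],85],
    [[0,0,0],[-0.212,-0.09,-0.012],85],
    [[0,0,0],[-0.318,-0.136,-0.019],85],
    [[0,0,0],[-0.42,-0.182,-0.026],85],
    [[0,0,0],[-0.42,-0.182,-0.026],85]
  ]
}}

```text
clock: 7.5
position: [0.5788, -0.0495, 0.3168]
eef_rot: [-0.536, 0.098, -2.828]
force: [0.5, -1.1, 0.5]
width: 0.0848
```

Run:
```python
from hd import *
st(); print(sense()['joints'].round(2))
a,l,t,f1,f2=handle(['scene','side','wrist'])
print('TCP target',(l+.031*a).round(4),'pre',(l+.151*a).round(4), 'tool y',rot(sense()['eef_rot'])[:,1].round(3),'x',rot(sense()['eef_rot'])[:,0].round(3))
```

```text
t 7.5 p [ 0.5788 -0.0495  0.3168] r [-0.536  0.098 -2.828] F [ 0.5 -1.1  0.5] w 0.0848
[ 0.5   0.25 -0.65  1.13 -1.24 -0.97]
cost mm 1.4448440489165393 len 0.08883799763859522
axis [-0.313  0.803  0.507] low [ 0.6283 -0.1697  0.0962] top [ 0.6005 -0.0984  0.1413]
f1 [ 0.085 -0.508  0.857] f2 [0.946 0.312 0.091] roll 1.4647340468789973
TCP target [ 0.6186 -0.1449  0.1119] pre [ 0.581  -0.0485  0.1728] tool y [ 0.313 -0.799 -0.513] x [-0.947 -0.302 -0.107]
```

Request:
{"api": "step_arm", "payload": {
  "targets": [
    [[0,1,-40],[0,0,0],85],
    [[0,1,-80],[0,0,0],85],
    [[0,1,-120],[0,0,0],85],
    [[0,1,-147],[0,0,0],85],
    [[0,1,-147],[0,0,0],85]
  ]
}}

```text
clock: 8.07
position: [0.5791, -0.0503, 0.1698]
eef_rot: [-0.542, 0.1, -2.834]
force: [0.7, 0.1, -0.1]
width: 0.0849
```

Request:
{"api": "step_arm", "payload": {
  "targets": [
    [[9,-24,-15],[0,0,0],85],
    [[18,-48,-30],[0,0,0],85],
    [[28,-72,-46],[0,0,0],85],
    [[37,-95,-61],[0,0,0],85],
    [[37,-95,-61],[0,0,0],60]
  ]
}}

```text
clock: 8.48
position: [0.618, -0.149, 0.1132]
eef_rot: [-0.54, 0.108, -2.84]
force: [-0.2, 0.2, 0.5]
width: 0.0753
```

Request:
{"api": "step_arm", "payload": {
  "targets": [
    [[0,0,0],[0,0,0],0],
    [[0,0,0],[0,0,0],0],
    [[0,0,0],[0,0,0],0],
    [[0,0,0],[0,0,0],0],
    [[0,0,0],[0,0,0],0]
  ]
}}

```text
clock: 8.9
position: [0.6181, -0.1428, 0.114]
eef_rot: [-0.539, 0.109, -2.83]
force: [2.0, -1.0, 1.3]
width: 0.0297
```

Request:
{"api": "step_arm", "payload": {
  "targets": [
    [[0,0,0],[0,0,0],0],
    [[0,0,0],[0,0,0],0],
    [[0,0,0],[0,0,0],0],
    [[0,0,0],[0,0,0],0],
    [[0,0,0],[0,0,0],0]
  ]
}}

```text
clock: 9.32
position: [0.618, -0.1432, 0.1135]
eef_rot: [-0.539, 0.108, -2.83]
force: [1.9, 3.1, 4.4]
width: 0.0295
```

Request:
{"api": "step_arm", "payload": {
  "targets": [
    [[-3,8,5],[0,0,0],0],
    [[-6,16,10],[0,0,0],0],
    [[-9,24,15],[0,0,0],0],
    [[-12,32,20],[0,0,0],0],
    [[-15,40,26],[0,0,0],0]
  ]
}}

```text
clock: 9.73
position: [0.6021, -0.1039, 0.1377]
eef_rot: [-0.543, 0.106, -2.833]
force: [-0.2, 0.3, -2.0]
width: 0.0293
```

Request:
{"api": "step_arm", "payload": {
  "targets": [
    [[-3,8,5],[0,0,0],0],
    [[-6,16,10],[0,0,0],0],
    [[-9,24,15],[0,0,0],0],
    [[-12,32,20],[0,0,0],0],
    [[-15,40,26],[0,0,0],0]
  ]
}}

```text
clock: 10.15
position: [0.585, -0.0645, 0.162]
eef_rot: [-0.544, 0.102, -2.834]
force: [0.0, 0.5, -1.5]
width: 0.0292
```

Request:
{"api": "step_arm", "payload": {
  "targets": [
    [[0,0,20],[0,0,0],0],
    [[0,0,40],[0,0,0],0],
    [[0,0,60],[0,0,0],0],
    [[0,0,80],[0,0,0],0],
    [[0,0,100],[0,0,0],0]
  ]
}}

```text
clock: 10.57
position: [0.5854, -0.0648, 0.2626]
eef_rot: [-0.544, 0.102, -2.833]
force: [0.3, 0.4, -1.3]
width: 0.0293
```

Request:
{"api": "step_arm", "payload": {
  "targets": [
    [[0,0,15],[0.106,0.045,0.006],0],
    [[0,0,30],[0.212,0.09,0.012],0],
    [[0,0,45],[0.318,0.136,0.019],0],
    [[0,0,60],[0.424,0.181,0.025],0],
    [[0,0,75],[0.53,0.226,0.031],0]
  ]
}}

```text
clock: 10.98
position: [0.5855, -0.0631, 0.3379]
eef_rot: [-1.124, 0.045, -2.843]
force: [0.3, -1.1, -0.9]
width: 0.0291
```

Request:
{"api": "step_arm", "payload": {
  "targets": [
    [[0,0,0],[0.106,0.045,0.006],0],
    [[0,0,0],[0.212,0.09,0.012],0],
    [[0,0,0],[0.318,0.136,0.019],0],
    [[0,0,0],[0.42,0.182,0.026],0],
    [[0,0,0],[0.42,0.182,0.026],0]
  ]
}}

```text
clock: 11.4
position: [0.5881, -0.0656, 0.3376]
eef_rot: [-1.577, -0.001, -2.835]
force: [1.1, -0.5, -0.9]
width: 0.0292
```

Request:
{"api": "step_arm", "payload": {
  "targets": [
    [[0,0,0],[0,0,0],0],
    [[0,0,0],[0,0,0],0]
  ]
}}

```text
clock: 11.57
position: [0.5861, -0.0642, 0.3372]
eef_rot: [-1.571, -0.005, -2.83]
force: [0.4, 0.5, -1.3]
width: 0.0296
```

```bash
cat > bl.py <<'E'
from h import *
st(); s=sense(); p=np.array(s['position']); Rm=rot(s['eef_rot'])
t=[]
for n in ['wrist','scene','side']:
    d=cam(n); im=d['image']; q=p+.115*Rm[:,1]; u,v=map(int,pix(d,q)); print(n,'tip px pred',u,v); h=45 if n=='wrist' else 22
    u=min(max(u,h),639-h); v=min(max(v,h),479-h)
    t.append(cv2.resize(im[v-h:v+h,u-h:u+h],(264,264),interpolation=cv2.INTER_CUBIC))
import sys; cv2.imwrite(sys.argv[1],np.hstack(t))
E
python3 bl.py pics/b1.png; python3 -c "
from hd import *
handle(['scene','side'],((.4,.75),(-.2,.1),(.2,.45)))"
```

```text
t 11.57 p [ 0.5861 -0.0642  0.3372] r [-1.571 -0.005 -2.83 ] F [ 0.4  0.5 -1.3] w 0.0296
wrist tip px pred 316 235
scene tip px pred 331 238
side tip px pred 328 201
cost mm 1.1950618825419381 len 0.10789730730812136
axis [-0.002  0.001  1.   ] low [ 0.5859 -0.0619  0.3042] top [ 0.5857 -0.0618  0.4121]
f1 [ 0.035 -0.999  0.001] f2 [0.999 0.035 0.002] roll 0.371569195050239
```

View pics/b1.png

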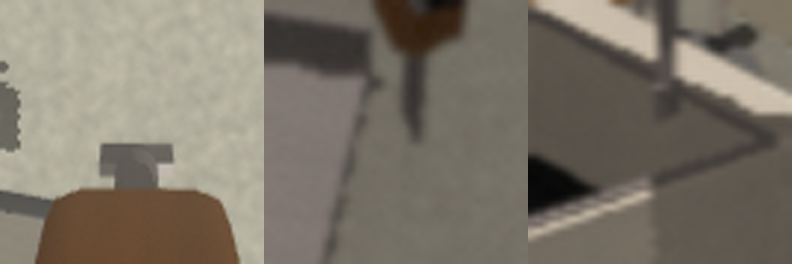

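Request:
{"api": "step_arm", "payload": {
  "targets": [
    [[-4,35,0],[0,0,-0.04],0],
    [[-8,70,0],[0,0,-0.08],0],
    [[-12,110,0],[0,0,-0.12],0],
    [[-16,150,0],[0,0,-0.16],0],
    [[-20,190,0],[0,0,-0.2],0]
  ]
}}

```text
clock: 12.23
position: [0.5661, 0.1281, 0.3396]
eef_rot: [-1.571, -0.001, -3.031]
force: [1.1, -0.4, -0.7]
width: 0.0293
```

Request:
{"api": "step_arm", "payload": {
  "targets": [
    [[-4,40,0],[0,0,0],0],
    [[-8,80,0],[0,0,0],0],
    [[-12,120,0],[0,0,0],0],
    [[-14,155,0],[0,0,0],0],
    [[-16,183,0],[0,0,0],0]
  ]
}}

```text
clock: 12.65
position: [0.5497, 0.3123, 0.3392]
eef_rot: [-1.571, -0.001, -3.027]
force: [0.7, -0.5, -0.5]
width: 0.0293
```

Request:
{"api": "step_arm", "payload": {
  "targets": [
    [[0,0,0],[0,0,0],0],
    [[0,0,0],[0,0,0],0]
  ]
}}

```text
clock: 12.82
position: [0.55, 0.311, 0.3385]
eef_rot: [-1.57, -0.002, -3.026]
force: [-0.3, -0.8, -1.7]
width: 0.0293
```

```bash
cat > sel.py <<'E'
from h import *
import sys
st(); s=sense(); p=np.array(s['position']); Rm=rot(s['eef_rot'])
d=cam('wrist'); P=cloud(d); im=d['image']
for n in ['wrist','scene','side']:
    if n!='wrist': dd=cam(n)
    else: dd=d
    print(n,[(np.round(w(dd,r['location']),4).tolist(),round(float(r['conf']),2)) for r in place_of('selector_top',n)])
rect(P,.126,.136,.50,.60,.25,.37,'disc')
rect(P,.113,.124,.45,.78,.2,.4,'deck'); rect(P,.205,.225,.45,.78,.3,.55,'tower'); 
# blade points
L=(P-p)@Rm
m=(abs(L[...,0])<.02)&(abs(L[...,2])<.02)&(L[...,1]>.04)&(L[...,1]<.125)
q=L[m]; b=np.percentile(q[:,1],99.5) if len(q) else 0
e=q[q[:,1]>b-.008]; print('tip below TCP',b.round(4),'x range',e[:,0].min().round(4),e[:,0].max().round(4),'z',np.percentile(e[:,2],[5,50,95]).round(4),len(e))
if len(e)>5: print('blade angle vs tool x',np.polyfit(e[:,0],e[:,2],1))
u,v=map(int,pix(d,p+.13*Rm[:,1])); u=min(max(u,100),539);v=min(max(v,90),389)
cv2.imwrite(sys.argv[1],cv2.resize(im[v-90:v+90,u-100:u+100],(800,720))[:600] if 0 else cv2.resize(im[v-90:v+90,u-100:u+100],(660,594)))
print('crop origin',u-100,v-90,'scale 3.3')
E
python3 sel.py pics/s1.png
```

```text
t 12.82 p [0.55   0.311  0.3385] r [-1.570e+00 -2.000e-03 -3.026e+00] F [-0.3 -0.8 -1.7] w 0.0293
wrist [([0.5517, 0.3097, 0.1356], 0.67)]
scene [([0.5501, 0.307, 0.1339], 0.59), ([0.375, 0.2477, 0.0304], 0.27)]
side [([0.5499, 0.306, 0.1292], 0.57)]
disc 1573 z 0.1317 [549.7 307.6] [43.4 43.7] 32.4
deck 22421 z 0.1204 [603.9 295. ] [189.7 258.3] 90.0
tower 8698 z 0.2144 [646.6 427.9] [137.3  99.5] 6.2
tip below TCP 0.1049 x range -0.0072 0.0087 z [0.0006 0.0009 0.0012] 72
blade angle vs tool x [0.000591   0.00089314]
crop origin 216 140 scale 3.3
```

View pics/s1.png

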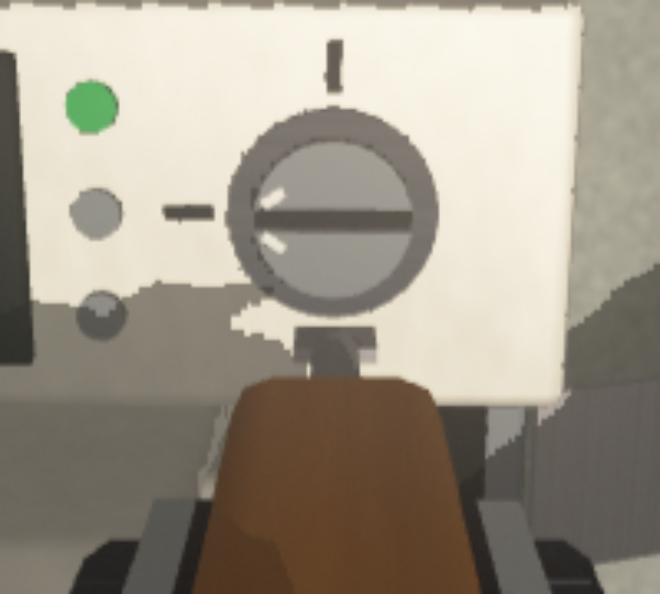

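Run:
```python
from h import *
s=sense(); p=np.array(s['position']);Rm=rot(s['eef_rot'])
d=cam('wrist'); P=cloud(d); K=np.array(d['intrinsics'])
def ray(u,v,z):
    r=d['T'][:3,:3]@np.array([(u-K[0,2])/K[0,0],-(v-K[1,2])/K[1,1],-1]); o=d['T'][:3,3]; return (o+r*(z-o[2])/r[2]).round(4)
print('slot/inner',ray(316.9,206.8,.1315),'outer',ray(316.9,204.2,.1315),ray(316.9,204.2,.125))
g=cv2.cvtColor(d['image'],cv2.COLOR_BGR2GRAY)
for v in range(170,240,1): print(v,g[v,300],P[v,300,2].round(4),P[v,300,1].round(4),g[v,330],P[v,330,2].round(4))
```

```text
slot/inner [0.5508 0.3053 0.1315] outer [0.551  0.3029 0.1315] [0.5509 0.3041 0.125 ]
170 240 0.1206 0.2749 241 0.1196
171 240 0.1203 0.2759 241 0.12
172 240 0.1201 0.2768 242 0.121
173 239 0.1198 0.2777 241 0.1206
174 239 0.1208 0.2785 241 0.1206
175 238 0.1207 0.2795 242 0.1196
176 238 0.1204 0.2804 241 0.1209
177 238 0.1199 0.2814 229 0.1212
178 237 0.1206 0.2822 127 0.1239
179 226 0.1216 0.283 117 0.1233
180 138 0.1209 0.284 119 0.1239
181 107 0.1242 0.2845 120 0.125
182 116 0.1231 0.2856 120 0.124
183 117 0.1243 0.2863 120 0.1238
184 115 0.1225 0.2875 118 0.1246
185 113 0.1237 0.2882 118 0.1236
186 112 0.1233 0.2892 117 0.1232
187 114 0.1227 0.2902 115 0.1245
188 116 0.1235 0.291 115 0.1247
189 115 0.1221 0.2922 137 0.1322
190 116 0.1243 0.2928 156 0.132
191 113 0.1235 0.2938 157 0.131
192 105 0.1239 0.2947 157 0.1314
193 116 0.1298 0.2946 157 0.1316
194 152 0.1327 0.2951 157 0.1326
195 152 0.1302 0.2964 156 0.1309
196 152 0.1323 0.297 156 0.1316
197 153 0.1325 0.2979 155 0.1308
198 152 0.1328 0.2987 155 0.131
199 153 0.132 0.2998 156 0.1312
200 161 0.1321 0.3007 155 0.1322
201 
[... 557 characters left out ...]
 0.3174 150 0.131
219 148 0.1335 0.318 151 0.132
220 147 0.1336 0.3189 151 0.133
221 147 0.1335 0.3199 150 0.1332
222 147 0.1316 0.3213 149 0.1315
223 146 0.1332 0.3218 149 0.1308
224 136 0.132 0.3231 149 0.1312
225 106 0.1238 0.326 149 0.1313
226 105 0.1239 0.327 148 0.1325
227 105 0.1238 0.328 148 0.1319
228 105 0.1255 0.3285 145 0.1327
229 106 0.1246 0.3297 132 0.1313
230 106 0.1223 0.3313 109 0.1235
231 107 0.1235 0.332 107 0.1236
232 107 0.124 0.3328 108 0.1247
233 153 0.1235 0.3339 107 0.1237
234 227 0.1201 0.3358 106 0.1221
235 226 0.1203 0.3368 123 0.1244
236 226 0.1213 0.3375 182 0.1241
237 226 0.1217 0.3384 224 0.1207
238 226 0.1209 0.3396 224 0.1205
239 225 0.1196 0.341 223 0.1202
```

Request:
{"api": "step_arm", "payload": {
  "targets": [
    [[1,-2,-25],[0,0,0],0],
    [[1,-2,-50],[0,0,0],0],
    [[1,-2,-75],[0,0,0],0],
    [[1,-2,-93],[0,0,0],0],
    [[1,-2,-93],[0,0,0],0]
  ]
}}

```text
clock: 13.58
position: [0.5501, 0.3051, 0.2416]
eef_rot: [-1.567, -0.01, -3.031]
force: [-0.9, -0.2, -1.7]
width: 0.0291
```

Request:
{"api": "step_arm", "payload": {
  "targets": [
    [[0,0,0],[0,0,0],0],
    [[0,0,0],[0,0,0],0]
  ]
}}

```text
clock: 13.75
position: [0.553, 0.3071, 0.2482]
eef_rot: [-1.572, 0.001, -3.03]
force: [-0.1, 0.7, -1.1]
width: 0.0295
```

```bash
cat > sl.py <<'E'
from h import *
st(); s=sense(); p=np.array(s['position']); Rm=rot(s['eef_rot'])
d=cam('wrist'); P=cloud(d); L=(P-p)@Rm; zz=P[...,2]
# slot floor & disc in tool frame (x, z)
cx=(abs(L[...,0])<.03)&(abs(L[...,2])<.03)
m=cx&(zz>.1295)&(zz<.134); q=L[m][:,[0,2]]*1000
c,r=cv2.minEnclosingCircle(q.astype(np.float32)); print('disc tool xz',np.round(c,1),'r',round(r,1),len(q))
g=cv2.cvtColor(d['image'],cv2.COLOR_BGR2GRAY)
dk=cx&(zz>.118)&(zz<.1285)&(np.hypot(L[...,0]-c[0]/1e3,L[...,2]-c[1]/1e3)<.0125); f=L[dk][:,[0,2]]*1000
if len(f)>5: print('slot floor n',len(f),'z',np.percentile(f[:,1],[5,50,95]).round(1),'fit',np.polyfit(f[:,0],f[:,1],1).round(3))
m=(abs(L[...,0])<.015)&(abs(L[...,2])<.012)&(L[...,1]>.06)&(zz>.1345)
q=L[m]
if len(q):
    b=q[:,1].max(); e=q[q[:,1]>b-.006]; print('blade b',b.round(4),'x',(e[:,0].min()*1e3).round(1),(e[:,0].max()*1e3).round(1),'z',np.percentile(e[:,2]*1e3,[5,50,95]).round(1),len(e))
cv2.imwrite('pics/sl.png',cv2.resize(d['image'][150:300,220:420],(800,600)))
E
python3 sl.py
```

```text
t 13.75 p [0.553  0.3071 0.2482] r [-1.572e+00  1.000e-03 -3.030e+00] F [-0.1  0.7 -1.1] w 0.0295
disc tool xz [ 3.3 -0.8] r 22.1 1838
slot floor n 222 z [-4.  -1.9  0.2] fit [-0.018 -1.837]
blade b 0.1056 x -7.2 8.7 z [0.6 0.9 1.3] 52
```

View pics/sl.png

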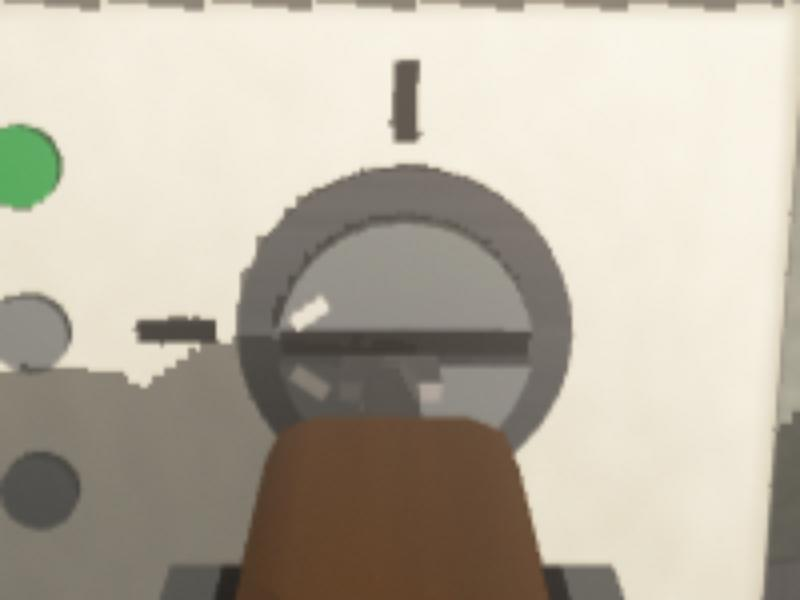

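Request:
{"api": "step_arm", "payload": {
  "targets": [
    [[0,0,0],[0,0,0],0],
    [[0,0,0],[0,0,0],0],
    [[0,0,0],[0,0,0],0],
    [[0,0,0],[0,0,0],0]
  ]
}}

```text
clock: 14.13
position: [0.5521, 0.3071, 0.2469]
eef_rot: [-1.571, -0.001, -3.029]
force: [0.7, -0.1, -1.3]
width: 0.0298
```

```bash
python3 sl.py; python3 sl.py
```

```text
t 14.13 p [0.5521 0.3071 0.2469] r [-1.571e+00 -1.000e-03 -3.029e+00] F [ 0.7 -0.1 -1.3] w 0.0298
disc tool xz [ 2.1 -0.4] r 22.0 1821
slot floor n 225 z [-3.7 -1.7  0.5] fit [-0.011 -1.578]
blade b 0.1058 x -7.2 8.7 z [0.6 0.9 1.1] 55
t 14.18 p [0.552  0.3071 0.2467] r [-1.571e+00 -1.000e-03 -3.029e+00] F [ 0.3 -0.  -0.3] w 0.0295
disc tool xz [ 2.  -0.7] r 22.1 1818
slot floor n 227 z [-3.9 -1.7  0.5] fit [-0.004 -1.563]
blade b 0.105 x -7.1 8.7 z [0.6 0.9 1.2] 59
```

Request:
{"api": "step_arm", "payload": {
  "targets": [
    [[-1,0,-4],[0,0,0],0],
    [[-1,0,-8],[0,0,0],0],
    [[-1,0,-11],[0,0,0],0],
    [[-1,0,-14],[0,0,0],0],
    [[-1,0,-14],[0,0,0],0]
  ]
}}

```text
clock: 14.65
position: [0.5506, 0.3068, 0.2311]
eef_rot: [-1.57, -0.003, -3.03]
force: [-0.8, 0.2, -1.7]
width: 0.0289
```

Request:
{"api": "step_arm", "payload": {
  "targets": [
    [[0,0,0],[0,0,0],0],
    [[0,0,0],[0,0,0],0],
    [[0,0,0],[0,0,0],0]
  ]
}}

```text
clock: 14.9
position: [0.5511, 0.3071, 0.2325]
eef_rot: [-1.571, -0.001, -3.03]
force: [0.1, 0.1, -1.3]
width: 0.0296
```

```bash
python3 sl.py
```

```text
t 14.9 p [0.5511 0.3071 0.2325] r [-1.571e+00 -1.000e-03 -3.030e+00] F [ 0.1  0.1 -1.3] w 0.0296
disc tool xz [ 1.1 -0.6] r 22.2 1927
slot floor n 107 z [-4.  -1.4  0.9] fit [-0.012 -1.619]
blade b 0.0976 x -7.0 8.5 z [0.7 0.9 2.5] 40
```

Request:
{"api": "step_arm", "payload": {
  "targets": [
    [[0,0,0],[0,0,-0.12],0],
    [[0,0,0],[0,0,-0.24],0],
    [[0,0,0],[0,0,-0.36],0],
    [[0,0,0],[0,0,-0.48],0],
    [[0,0,0],[0,0,-0.6],0]
  ]
}}

```text
clock: 15.37
position: [0.5511, 0.3072, 0.2325]
eef_rot: [-1.571, -0.001, 2.648]
force: [0.8, -0.4, -1.0]
width: 0.0295
```

Request:
{"api": "step_arm", "payload": {
  "targets": [
    [[0,0,0],[0,0,-0.12],0],
    [[0,0,0],[0,0,-0.24],0],
    [[0,0,0],[0,0,-0.36],0],
    [[0,0,0],[0,0,-0.48],0],
    [[0,0,0],[0,0,-0.6],0]
  ]
}}

```text
clock: 15.78
position: [0.551, 0.3071, 0.2325]
eef_rot: [-1.571, -0.002, 2.048]
force: [-0.0, -0.2, -1.2]
width: 0.0293
```

Request:
{"api": "step_arm", "payload": {
  "targets": [
    [[0,0,0],[0,0,-0.1],0],
    [[0,0,0],[0,0,-0.2],0],
    [[0,0,0],[0,0,-0.3],0],
    [[0,0,0],[0,0,-0.4],0],
    [[0,0,0],[0,0,-0.48],0]
  ]
}}

```text
clock: 16.2
position: [0.551, 0.3071, 0.2326]
eef_rot: [-1.571, -0.002, 1.569]
force: [-0.2, 0.0, -1.1]
width: 0.0289
```

```bash
python3 sl.py; python3 -c "
from h import *
print(sense()['moment'])"
```

```text
t 16.2 p [0.551  0.3071 0.2326] r [-1.571 -0.002  1.569] F [-0.2  0.  -1.1] w 0.0289
disc tool xz [0.3 1.4] r 22.1 1897
slot floor n 129 z [-4.2  2.2  4.8] fit [0.272 0.375]
blade b 0.0979 x -7.8 7.6 z [2.2 2.4 2.7] 34
[0.00832642 0.01258439 0.03174832]
```

View pics/sl.png

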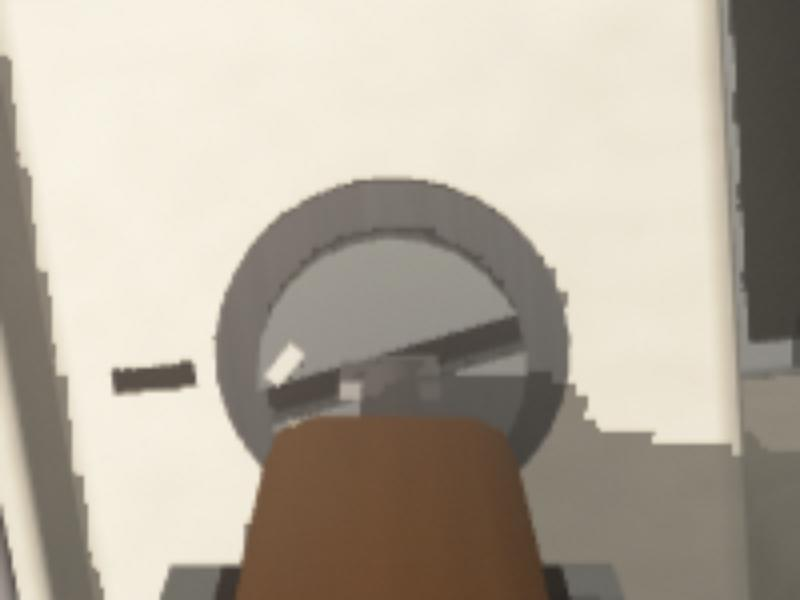

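Request:
{"api": "step_arm", "payload": {
  "targets": [
    [[0,0,0],[0,0,-0.06],0],
    [[0,0,0],[0,0,-0.12],0],
    [[0,0,0],[0,0,-0.17],0],
    [[0,0,0],[0,0,-0.2],0],
    [[0,0,0],[0,0,-0.2],0]
  ]
}}

```text
clock: 16.67
position: [0.551, 0.3071, 0.2325]
eef_rot: [-1.571, -0.002, 1.375]
force: [-0.0, -0.6, -0.7]
width: 0.0291
```

```bash
cat > ang.py <<'E'
from h import *
st(); s=sense(); p=np.array(s['position']); Rm=rot(s['eef_rot']); print('moment',s['moment'].round(3))
d=cam('wrist'); P=cloud(d); c0=np.array([.551,.308])
g=cv2.cvtColor(d['image'],cv2.COLOR_BGR2GRAY); z=P[...,2]
m=(np.hypot(P[...,0]-c0[0],P[...,1]-c0[1])<.0145)&(z>.119)&(z<.129); q=P[m][:,:2]*1000
vx,vy,x0,y0=cv2.fitLine(q.astype(np.float32),cv2.DIST_HUBER,0,.01,.01).ravel(); a=np.arctan2(vy,vx)
print('slot world yaw mod pi',a%np.pi,'selector angle',((.111-a)%np.pi).round(3),'n',len(q), 'pt',x0,y0)
E
python3 ang.py; python3 ang.py
```

```text
t 16.67 p [0.551  0.3071 0.2325] r [-1.571 -0.002  1.375] F [-0.  -0.6 -0.7] w 0.0291
moment [-0.027  0.096  0.048]
slot world yaw mod pi 1.6791947 selector angle 1.573 n 188 pt 550.01404 312.6925
t 16.72 p [0.551  0.3071 0.2325] r [-1.571 -0.002  1.376] F [-0.4  0.2 -0.1] w 0.0295
moment [0.012 0.094 0.105]
slot world yaw mod pi 1.6748549 selector angle 1.578 n 186 pt 550.437 310.671
```

Request:
{"api": "step_arm", "payload": {
  "targets": [
    [[0,0,0],[0,0,0.1],0],
    [[0,0,0],[0,0,0.2],0],
    [[0,0,20],[0,0,0.2],0],
    [[0,0,50],[0,0,0.24],0],
    [[0,0,80],[0,0,0.28],0]
  ]
}}

```text
clock: 17.18
position: [0.5506, 0.3067, 0.3123]
eef_rot: [-1.569, 0.0, 1.657]
force: [0.5, -0.2, -1.3]
width: 0.0295
```

```bash
python3 ang.py
```

```text
t 17.18 p [0.5506 0.3067 0.3123] r [-1.569  0.     1.657] F [ 0.5 -0.2 -1.3] w 0.0295
moment [ 0.016 -0.174 -0.001]
slot world yaw mod pi 1.662972 selector angle 1.59 n 222 pt 551.00024 308.29904
```

Request:
{"api": "step_arm", "payload": {
  "targets": [
    [[5,-25,20],[0,0,0],0],
    [[12,-60,25],[0,0,0],0],
    [[19,-100,25],[0,0,0],0],
    [[26,-140,25],[0,0,0],0],
    [[33,-180,25],[0,0,0],0]
  ]
}}

```text
clock: 17.65
position: [0.584, 0.1256, 0.3376]
eef_rot: [-1.572, -0.002, 1.656]
force: [1.0, 0.2, -1.5]
width: 0.0296
```

Request:
{"api": "step_arm", "payload": {
  "targets": [
    [[8,-40,0],[0,0,0],0],
    [[16,-80,0],[0,0,0],0],
    [[24,-120,0],[0,0,0],0],
    [[32,-160,0],[0,0,0],0],
    [[39,-200,0],[0,0,0],0]
  ]
}}

```text
clock: 18.07
position: [0.6231, -0.075, 0.3374]
eef_rot: [-1.571, -0.002, 1.655]
force: [-0.1, 0.7, -1.1]
width: 0.0293
```

Request:
{"api": "step_arm", "payload": {
  "targets": [
    [[8,-40,0],[0,0,0],0],
    [[15,-75,0],[0,0,0],0],
    [[20,-105,0],[0,0,0],0],
    [[24,-127,0],[0,0,0],0],
    [[24,-127,0],[0,0,0],0]
  ]
}}

```text
clock: 18.48
position: [0.6471, -0.2044, 0.336]
eef_rot: [-1.57, -0.001, 1.649]
force: [0.9, 0.6, -1.5]
width: 0.0295
```

Request:
{"api": "step_arm", "payload": {
  "targets": [
    [[0,0,0],[0,0,0],0],
    [[0,0,0],[0,0,0],0],
    [[0,0,0],[0,0,0],0]
  ]
}}

```text
clock: 18.73
position: [0.647, -0.199, 0.3375]
eef_rot: [-1.571, -0.002, 1.655]
force: [-0.2, 0.4, -1.8]
width: 0.0295
```

```bash
cat > hole.py <<'E'
from h import *
st(); s=sense(); p=np.array(s['position']); Rm=rot(s['eef_rot'])
d=cam('wrist'); P=cloud(d); rect(P,.076,.0845,.59,.75,-.27,-.13,'plate')
m=((P[...,2]>.076)&(P[...,2]<.0845)&(abs(P[...,0]-.657)<.055)&(abs(P[...,1]+.199)<.05)).astype(np.uint8)
low=((P[...,2]<.07)&(abs(P[...,0]-.647)<.03)&(abs(P[...,1]+.199)<.03)).astype(np.uint8)
n,lab,stt,cen=cv2.connectedComponentsWithStats(low)
for i in range(1,n):
    if stt[i,4]>15:
        v,u=np.nonzero(lab==i); K=np.array(d['intrinsics']); r=np.stack([(u-K[0,2])/K[0,0],-(v-K[1,2])/K[1,1],-np.ones(len(u))],1)@d['T'][:3,:3].T; o=d['T'][:3,3]; q=o+r*((.08-o[2])/r[:,2])[:,None]
        c,sz,a=cv2.minAreaRect((q[:,:2]*1000).astype(np.float32)); print('hole',stt[i,4],np.round(c,1),np.round(sz,1),round(a,1))
L=(P-p)@Rm; m=(abs(L[...,0])<.015)&(abs(L[...,2])<.012)&(L[...,1]>.06)&(L[...,1]<.12)
q=L[m]
if len(q): b=np.percentile(q[:,1],99); e=q[q[:,1]>b-.006]; print('blade b',b.round(4),'x',(e[:,0].min()*1e3).round(1),(e[:,0].max()*1e3).round(1),'z',np.percentile(e[:,2]*1e3,[5,50,95]).round(1))
for t in ['stand_seat']: print([(np.round(w(d,r['location']),4).tolist(),round(float(r['conf']),2)) for r in place_of(t,'wrist')])
cv2.imwrite('pics/hole.png',d['image'][100:340,160:480])
E
python3 hole.py
```

```text
t 18.73 p [ 0.647  -0.199   0.3375] r [-1.571 -0.002  1.655] F [-0.2  0.4 -1.8] w 0.0295
plate 5581 z 0.0804 [ 657.2 -198.7] [90.2 80.1] 4.8
hole 61 [ 611. -209.] [ 2.  32.6] 4.8
hole 459 [ 644.2 -199.5] [21. 22.] 4.8
blade b 0.105 x -7.9 7.9 z [2.  2.3 2.7]
[]
```

View pics/hole.png

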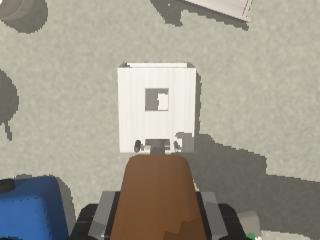

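Request:
{"api": "step_arm", "payload": {
  "targets": [
    [[-2,0,-35],[0,0,0],0],
    [[-2,0,-70],[0,0,0],0],
    [[-2,0,-105],[0,0,0],0],
    [[-2,0,-130],[0,0,0],0],
    [[-2,0,-135],[0,0,0],0]
  ]
}}

```text
clock: 19.25
position: [0.6421, -0.1982, 0.1966]
eef_rot: [-1.561, -0.005, 1.654]
force: [-0.5, 0.1, -2.5]
width: 0.0295
```

Request:
{"api": "step_arm", "payload": {
  "targets": [
    [[0,0,0],[0,0,0],0],
    [[0,0,0],[0,0,0],0],
    [[0,0,-8],[0,0,0],0],
    [[0,0,-20],[0,0,0],0],
    [[0,0,-32],[0,0,0],0]
  ]
}}

```text
clock: 19.67
position: [0.6463, -0.2, 0.1723]
eef_rot: [-1.576, -0.0, 1.654]
force: [0.5, -0.2, -0.7]
width: 0.029
```

Request:
{"api": "step_arm", "payload": {
  "targets": [
    [[0,0,-15],[0,0,0],0],
    [[0,0,-30],[0,0,0],0],
    [[0,0,-42],[0,0,0],0],
    [[0,0,-50],[0,0,0],0],
    [[0,0,-52],[0,0,0],0]
  ]
}}

```text
clock: 20.08
position: [0.6443, -0.1998, 0.1167]
eef_rot: [-1.568, -0.002, 1.654]
force: [0.8, -0.0, -0.9]
width: 0.0297
```

Request:
{"api": "step_arm", "payload": {
  "targets": [
    [[0,0,0],[0,0,0],0],
    [[0,0,0],[0,0,0],0]
  ]
}}

```text
clock: 20.25
position: [0.6456, -0.2001, 0.1191]
eef_rot: [-1.572, -0.001, 1.654]
force: [-0.1, -0.4, 0.0]
width: 0.0294
```

Request:
{"api": "step_arm", "payload": {
  "targets": [
    [[0,0,-2],[0,0,0],0],
    [[0,0,-2],[0,0,0],0],
    [[0,0,-2],[0,0,0],50],
    [[0,0,-2],[0,0,0],60],
    [[0,0,-2],[0,0,0],60]
  ]
}}

```text
clock: 20.67
position: [0.6453, -0.2001, 0.117]
eef_rot: [-1.572, -0.001, 1.654]
force: [0.9, -0.8, -0.5]
width: 0.0602
```

Request:
{"api": "step_arm", "payload": {
  "targets": [
    [[0,0,0],[0,0,0],60],
    [[0,0,20],[0,0,0],60],
    [[0,0,55],[0,0,0],60],
    [[0,0,95],[0,0,0],70],
    [[0,0,135],[0,0,0],80]
  ]
}}

```text
clock: 21.08
position: [0.6445, -0.2, 0.2525]
eef_rot: [-1.569, -0.001, 1.654]
force: [1.0, -1.0, 0.2]
width: 0.0792
```

```bash
cat > look.py <<'E'
from h import *
import sys
st(); print(sense()['joints'].round(2))
for n in sys.argv[1:]:
    d=cam(n); P=cloud(d)
    print(n,'bottles',[(np.round(w(d,r['location']),3).tolist(),round(float(r['conf']),2)) for r in place_of('bottle',n)])
    for t in ['carrier','carrier_handle','carrier_lip','screwdriver']: print(t,[(np.round(w(d,r['location']),3).tolist(),round(float(r['conf']),2)) for r in place_of(t,n)][:2])
    rect(P,.16,.18,.6,.69,-.25,-.15,'handle'); rect(P,.125,.165,.35,.56,-.3,-.1,'bar')
    for r in place_of('bottle',n):
        b=w(d,r['location']); 
        if b[2]<.05: rect(P,b[2]+.013,b[2]+.024,b[0]-.042,b[0]+.042,b[1]-.042,b[1]+.042,'bottle body top %.3f %.3f'%(b[0],b[1]))
E
python3 look.py scene side
```

```text
t 21.08 p [ 0.6445 -0.2     0.2525] r [-1.569e+00 -1.000e-03  1.654e+00] F [ 1.  -1.   0.2] w 0.0792
[-0.06  0.46  0.18 -0.   -1.29 -1.43]
scene bottles [([0.611, -0.535, 0.029], 0.72), ([0.375, 0.251, 0.03], 0.71), ([0.387, -0.376, 0.029], 0.59), ([0.484, -0.467, 0.027], 0.59), ([0.488, -0.289, 0.039], 0.58)]
carrier [([0.451, -0.197, 0.0], 0.58)]
carrier_handle [([0.453, -0.199, 0.15], 0.67), ([0.475, -0.083, 0.009], 0.23)]
carrier_lip [([0.474, -0.084, 0.009], 0.94), ([0.607, 0.142, 0.142], 0.42)]
screwdriver [([0.646, -0.199, 0.013], 0.64)]
handle 146 z 0.169 [ 645.8 -198. ] [31.9 29.1] 2.2
bar 69 z 0.1425 [ 457.2 -192.7] [ 19.  167.7] 73.5
bottle body top 0.611 -0.535 129 z 0.048 [ 608.3 -534.5] [47.1 45.5] 34.5
bottle body top 0.375 0.251 99 z 0.0487 [381.  243.1] [49.7 46.5] 29.0
bottle body top 0.387 -0.376 100 z 0.0483 [ 388.1 -373.8] [47.4 46.1] 55.8
bottle body top 0.484 -0.467 106 z 0.0469 [ 484.5 -468.6] [47.4 45. ] 56.0
bottle body top 0.488 -0.289 24 z 0.0547 [ 504.4 -290.9] [15.7 47.7] 11.8
side bottles [([0.387, -0.263, 0.037], 0.97), ([0.378, 0.241, 0.033], 0.8), ([0.486, -0.292, 0.037], 0.78), ([0.483, -0.475, 0.031], 0.7), ([0.605, -0.538, 0.03], 0.64), ([0.663, -0.205, 0.003], 0.19)]
carrier [([0.453, -0.203, -0.003], 0.85)]
carrier_handle [([0.452, -0.199, 0.145], 0.6)]
carrier_lip [([0.482, -0.084, 0.007], 0.76)]
screwdriver [([0.649, -0.2, 0.011], 0.86)]
handle 94 z 0.1671 [ 640.9 -204.8] [34.1 32. ] 86.8
bar 738 z 0.1484 [ 451.7 -202.3] [ 24.  169.1] 78.5
bottle body top 0.387 -0.263 121 z 0.0546 [ 383.3 -263.9] [43.3 45.6] 75.4
bottle body top 0.378 0.241 73 z 0.0505 [374.2 236.1] [43.4 45.9] 25.3
bottle body top 0.486 -0.292 124 z 0.0547 [ 483.9 -295.7] [48.8 45.6] 78.9
bottle body top 0.483 -0.475 155 z 0.0489 [ 480.2 -473.6] [48.5 46.3] 58.0
bottle body top 0.605 -0.538 165 z 0.0486 [ 602.8 -539.9] [50.4 45.8] 35.0
bottle body top 0.663 -0.205 125 z 0.0223 [ 660.8 -202.9] [83.1 82.7] 3.1
```

Request:
{"api": "step_arm", "payload": {
  "targets": [
    [[-20,-30,0],[0,0,-0.12],85],
    [[-40,-65,0],[0,0,-0.24],85],
    [[-60,-100,0],[0,0,-0.36],85],
    [[-80,-135,0],[0,0,-0.48],85],
    [[-100,-170,0],[0,0,-0.6],85]
  ]
}}

```text
clock: 22.2
position: [0.544, -0.3712, 0.2515]
eef_rot: [-1.571, -0.001, 1.048]
force: [0.5, -1.3, -0.0]
width: 0.0848
```

Request:
{"api": "step_arm", "payload": {
  "targets": [
    [[-20,-35,-10],[0,0,-0.08],85],
    [[-40,-70,-30],[0,0,-0.08],85],
    [[-55,-92,-45],[0,0,-0.08],85],
    [[-62,-101,-50],[0,0,-0.08],85],
    [[-62,-101,-50],[0,0,-0.08],85]
  ]
}}

```text
clock: 22.62
position: [0.4802, -0.4725, 0.1988]
eef_rot: [-1.566, -0.001, 0.969]
force: [-0.0, 0.7, 0.1]
width: 0.0852
```

Request:
{"api": "step_arm", "payload": {
  "targets": [
    [[0,0,0],[0,0,0],85],
    [[0,0,0],[0,0,0],85],
    [[0,0,0],[0,0,0],85]
  ]
}}

```text
clock: 22.87
position: [0.4844, -0.4702, 0.2026]
eef_rot: [-1.573, -0.001, 0.976]
force: [-0.4, 0.0, -0.7]
width: 0.0849
```

```bash
cat > wb.py <<'E'
from h import *
import sys
x,y=map(float,sys.argv[1:3]); st(); s=sense(); p=np.array(s['position'])
d=cam('wrist'); P=cloud(d); print([(np.round(w(d,r['location']),4).tolist(),round(float(r['conf']),2)) for r in place_of('bottle','wrist')])
r=place_of('bottle','wrist')
for q in r:
    b=w(d,q['location']); 
    if np.hypot(b[0]-x,b[1]-y)<.08: rect(P,.056,.070,b[0]-.04,b[0]+.04,b[1]-.04,b[1]+.04,'cap'); rect(P,.043,.0545,b[0]-.045,b[0]+.045,b[1]-.045,b[1]+.045,'body');
E
python3 wb.py .482 -.471
```

```text
t 22.87 p [ 0.4844 -0.4702  0.2026] r [-1.573e+00 -1.000e-03  9.760e-01] F [-0.4  0.  -0.7] w 0.0849
[([0.4842, -0.2915, 0.0349], 0.83), ([0.4776, -0.4725, 0.0362], 0.8), ([0.6031, -0.5343, 0.0348], 0.62), ([0.3886, -0.3794, 0.0353], 0.58)]
cap 1842 z 0.064 [ 481.4 -470.8] [37.9 36.8] 56.7
body 1397 z 0.0492 [ 481.7 -470.9] [46.  46.3] 58.0
```

Request:
{"api": "step_arm", "payload": {
  "targets": [
    [[-2,0,-40],[0,0,0.03],85],
    [[-2,0,-80],[0,0,0.03],85],
    [[-2,0,-120],[0,0,0.03],85],
    [[-2,0,-155],[0,0,0.03],85],
    [[-2,0,-186],[0,0,0.03],85]
  ]
}}

```text
clock: 23.43
position: [0.4809, -0.47, 0.0133]
eef_rot: [-1.57, -0.002, 1.005]
force: [0.5, 0.2, -0.1]
width: 0.0854
```

Request:
{"api": "step_arm", "payload": {
  "targets": [
    [[0,0,0],[0,0,0],30],
    [[0,0,0],[0,0,0],20],
    [[0,0,0],[0,0,0],20],
    [[0,0,0],[0,0,0],20],
    [[0,0,0],[0,0,0],20]
  ]
}}

```text
clock: 23.85
position: [0.4827, -0.4719, 0.0185]
eef_rot: [-1.576, -0.001, 1.004]
force: [1.2, 1.6, 8.1]
width: 0.0451
```

Request:
{"api": "step_arm", "payload": {
  "targets": [
    [[0,0,0],[0,0,0],20],
    [[0,0,20],[0,0,0.05],20],
    [[0,0,55],[0,0,0.15],20],
    [[0,0,95],[0,0,0.25],20],
    [[0,0,135],[0,0,0.35],20]
  ]
}}

```text
clock: 24.27
position: [0.4803, -0.4706, 0.152]
eef_rot: [-1.57, -0.002, 1.359]
force: [1.4, -0.2, -0.3]
width: 0.0449
```

Request:
{"api": "step_arm", "payload": {
  "targets": [
    [[2,20,30],[0,0,0],20],
    [[6,50,60],[0,0,0],20],
    [[10,90,75],[0,0,0],20],
    [[14,130,75],[0,0,0],20],
    [[19,170,75],[0,0,0],20]
  ]
}}

```text
clock: 24.68
position: [0.5, -0.2997, 0.2278]
eef_rot: [-1.575, -0.001, 1.352]
force: [0.5, -0.3, -0.3]
width: 0.045
```

Request:
{"api": "step_arm", "payload": {
  "targets": [
    [[5,40,0],[0,0,0],20],
    [[10,80,0],[0,0,0],20],
    [[14,120,0],[0,0,0],20],
    [[18,150,0],[0,0,0],20],
    [[20,168,0],[0,0,0],20]
  ]
}}

```text
clock: 25.1
position: [0.5198, -0.1301, 0.2263]
eef_rot: [-1.572, -0.002, 1.356]
force: [-0.2, 0.1, -0.5]
width: 0.0449
```

Request:
{"api": "step_arm", "payload": {
  "targets": [
    [[0,0,0],[0,0,0],20],
    [[0,0,0],[0,0,0],20],
    [[0,0,0],[0,0,0],20]
  ]
}}

```text
clock: 25.35
position: [0.5198, -0.1333, 0.2258]
eef_rot: [-1.571, -0.002, 1.354]
force: [-0.7, -0.5, -0.5]
width: 0.0453
```

```bash
cat > car.py <<'E'
from h import *
from scipy.optimize import minimize
def carrier(cams, ox=.4525, oy=-.2005):
    out=[]
    for n in cams:
        d=cam(n); P=cloud(d); near=(abs(P[...,0]-ox)<.16)&(abs(P[...,1]-oy)<.18)
        hsv=cv2.cvtColor(d['image'],cv2.COLOR_BGR2HSV)
        q=P[near&(P[...,2]>.033)&(P[...,2]<.044)][:,:2]  # wall tops
        bar=P[near&(P[...,2]>.152)&(P[...,2]<.168)][:,:2]
        rect(P,.152,.168,ox-.11,ox+.11,oy-.07,oy+.07,n+' bar top')
        print(n,[(np.round(w(d,r['location']),4).tolist(),round(float(r['conf']),2)) for r in place_of('carrier_handle',n)][:1])
        f=P[near&(P[...,2]>.0)&(P[...,2]<.013)&(hsv[...,2]>0)]
        def cost(x):
            c,s=np.cos(x[2]),np.sin(x[2]); D=q-x[:2]; lx=D@[c,s]; ly=D@[-s,c]
            r=np.minimum(np.abs(np.abs(ly)-.081),np.where(np.abs(ly)<.083,np.abs(lx-.113),1)); r=np.where((lx<.118)&(lx>-.118)&(abs(ly)<.086),r,.006)
            return np.minimum(r,.006).mean()
        best=None
        for yaw in np.radians([-97,-102,-107]):
            x0=np.array([ox,oy,yaw]); r=minimize(cost,x0,method='Nelder-Mead',options=dict(initial_simplex=x0+np.vstack([np.zeros(3),np.diag([.01,.01,.06])]),maxiter=800))
            if best is None or r.fun<best.fun: best=r
        print(n,'carrier fit',best.x.round(4),'yaw deg',np.degrees(best.x[2]).round(2),'cost mm',round(best.fun*1e3,2),len(q)); out.append(best.x)
    return out
if __name__=='__main__':
    st(); carrier(['wrist','scene','side'])
E
python3 car.py
```

```text
t 25.35 p [ 0.5198 -0.1333  0.2258] r [-1.571 -0.002  1.354] F [-0.7 -0.5 -0.5] w 0.0453
wrist bar top 7479 z 0.1592 [ 453.8 -199.9] [ 20.5 164.8] 77.4
wrist [([0.4523, -0.2017, 0.1482], 0.58)]
wrist carrier fit [ 0.453  -0.1983 -1.7923] yaw deg -102.69 cost mm 2.5 5752
scene bar top 169 z 0.1591 [ 460.  -201.7] [ 18.6 154.5] 78.9
scene [([0.4512, -0.195, 0.1491], 0.88)]
scene carrier fit [ 0.4549 -0.1975 -1.7917] yaw deg -102.66 cost mm 2.81 533
side bar top 296 z 0.1574 [ 451.1 -200.4] [ 24.8 165.4] 76.8
side [([0.4534, -0.1991, 0.1449], 0.8)]
side carrier fit [ 0.4506 -0.202  -1.7911] yaw deg -102.62 cost mm 2.87 593
```

Request:
{"api": "step_arm", "payload": {
  "targets": [
    [[0,1,-40],[0,0,0],20],
    [[0,1,-80],[0,0,0],20],
    [[0,1,-120],[0,0,0],20],
    [[0,1,-155],[0,0,0],20],
    [[0,1,-175],[0,0,0],20]
  ]
}}

```text
clock: 26.07
position: [0.5174, -0.1324, 0.0464]
eef_rot: [-1.565, -0.0, 1.352]
force: [-0.2, -0.9, -0.3]
width: 0.0452
```

Request:
{"api": "step_arm", "payload": {
  "targets": [
    [[0,0,0],[0,0,0],20],
    [[0,0,-10],[0,0,0],20],
    [[0,0,-20],[0,0,0],20],
    [[0,0,-27],[0,0,0],20],
    [[0,0,-27],[0,0,0],20]
  ]
}}

```text
clock: 26.48
position: [0.521, -0.1319, 0.0238]
eef_rot: [-1.573, -0.002, 1.354]
force: [0.0, -0.2, -0.2]
width: 0.0454
```

Request:
{"api": "step_arm", "payload": {
  "targets": [
    [[0,0,0],[0,0,0],60],
    [[0,0,0],[0,0,0],60],
    [[0,0,0],[0,0,0],60],
    [[0,0,30],[0,0,0],65],
    [[0,0,70],[0,0,0],65]
  ]
}}

```text
clock: 26.9
position: [0.5172, -0.132, 0.0911]
eef_rot: [-1.562, 0.0, 1.353]
force: [1.5, -0.2, 1.1]
width: 0.0649
```

Request:
{"api": "step_arm", "payload": {
  "targets": [
    [[0,0,40],[0,0,0],70],
    [[0,0,80],[0,0,0],85],
    [[-15,-40,110],[0,0,-0.1],85],
    [[-30,-80,110],[0,0,-0.2],85],
    [[-45,-120,110],[0,0,-0.35],85]
  ]
}}

```text
clock: 27.32
position: [0.4799, -0.2425, 0.2066]
eef_rot: [-1.578, -0.004, 1.026]
force: [0.2, -0.5, -1.3]
width: 0.0849
```

```bash
python3 look.py scene side | grep -v body; python3 wb.py .386 -.376
```

```text
t 27.32 p [ 0.4799 -0.2425  0.2066] r [-1.578 -0.004  1.026] F [ 0.2 -0.5 -1.3] w 0.0849
[-0.17  0.25 -0.25 -0.   -1.06 -1.95]
scene bottles [([0.522, -0.128, 0.035], 0.89), ([0.387, -0.374, 0.03], 0.84), ([0.376, 0.25, 0.03], 0.76), ([0.609, -0.536, 0.033], 0.62), ([0.385, -0.259, 0.036], 0.58), ([0.487, -0.29, 0.038], 0.51)]
carrier [([0.555, 0.309, 0.133], 0.61), ([0.451, -0.198, -0.002], 0.58)]
carrier_handle [([0.454, -0.199, 0.148], 0.9), ([0.549, -0.378, 0.002], 0.67)]
carrier_lip [([0.476, -0.085, 0.011], 0.66), ([0.646, -0.198, 0.007], 0.48)]
screwdriver [([0.648, -0.2, 0.012], 0.69), ([0.61, 0.144, 0.141], 0.61)]
handle 145 z 0.1689 [ 647.3 -198.1] [31.3 28.9] 2.0
bar 290 z 0.1516 [ 453.6 -197.5] [ 19.5 170.1] 77.1
side bottles [([0.379, 0.244, 0.033], 0.86), ([0.386, -0.378, 0.031], 0.86), ([0.488, -0.293, 0.039], 0.85), ([0.52, -0.133, 0.036], 0.79), ([0.608, -0.541, 0.03], 0.77), ([0.388, -0.265, 0.036], 0.6)]
carrier [([0.452, -0.2, -0.003], 0.73)]
carrier_handle [([0.665, -0.205, 0.005], 0.71), ([0.452, -0.2, 0.147], 0.68)]
carrier_lip [([0.481, -0.086, 0.007], 0.8)]
screwdriver [([0.648, -0.201, 0.01], 0.93)]
handle 88 z 0.1676 [ 638.5 -204.4] [32.  32.3] 18.0
bar 737 z 0.1484 [ 451.8 -202.5] [ 25.4 168.8] 78.4
t 28.02 p [ 0.4791 -0.2412  0.203 ] r [-1.571e+00 -1.000e-03  1.030e+00] F [-0.4 -0.4 -0.2] w 0.0848
[([0.5206, -0.1344, 0.0407], 0.95), ([0.3878, -0.2586, 0.0398], 0.66), ([0.4868, -0.2909, 0.0364], 0.66), ([0.3826, -0.3776, 0.0318], 0.63)]
cap 2054 z 0.0637 [ 384.4 -376.2] [37.5 37.6] 76.1
body 1524 z 0.049 [ 384.6 -375.9] [46.1 46.5] 54.5
```

Request:
{"api": "step_arm", "payload": {
  "targets": [
    [[-25,-32,0],[0,0,-0.04],85],
    [[-50,-67,0],[0,0,-0.08],80],
    [[-75,-102,-10],[0,0,-0.08],75],
    [[-90,-128,-25],[0,0,-0.08],72],
    [[-94,-135,-50],[0,0,-0.08],72]
  ]
}}

```text
clock: 28.58
position: [0.384, -0.3806, 0.1548]
eef_rot: [-1.577, -0.001, 0.945]
force: [1.1, 0.9, 0.3]
width: 0.0722
```

Request:
{"api": "step_arm", "payload": {
  "targets": [
    [[0,0,-30],[0,0,0],72],
    [[0,0,-65],[0,0,0],72],
    [[0,0,-100],[0,0,0],72],
    [[0,0,-125],[0,0,0],72],
    [[0,0,-137],[0,0,0],72]
  ]
}}

```text
clock: 29.0
position: [0.3827, -0.3756, 0.0125]
eef_rot: [-1.564, -0.001, 0.948]
force: [0.0, 0.1, -0.0]
width: 0.0719
```

Request:
{"api": "step_arm", "payload": {
  "targets": [
    [[0,0,0],[0,0,0],72],
    [[0,0,0],[0,0,0],20],
    [[0,0,0],[0,0,0],20],
    [[0,0,0],[0,0,0],20],
    [[0,0,0],[0,0,0],20]
  ]
}}

```text
clock: 29.42
position: [0.3859, -0.3771, 0.0176]
eef_rot: [-1.574, -0.002, 0.949]
force: [0.6, -0.0, -0.5]
width: 0.0452
```

Request:
{"api": "step_arm", "payload": {
  "targets": [
    [[0,0,0],[0,0,0],20],
    [[0,0,20],[0,0,0],20],
    [[0,0,55],[0,0,0],20],
    [[0,0,95],[0,0,0],20],
    [[0,0,135],[0,0,0],20]
  ]
}}

```text
clock: 29.83
position: [0.3841, -0.3763, 0.1526]
eef_rot: [-1.569, -0.001, 0.949]
force: [0.4, -1.0, -0.3]
width: 0.0451
```

Request:
{"api": "step_arm", "payload": {
  "targets": [
    [[0,0,35],[0,0,0.08],20],
    [[12,35,60],[0,0,0.16],20],
    [[24,75,75],[0,0,0.24],20],
    [[37,112,75],[0,0,0.32],20],
    [[50,150,75],[0,0,0.4],20]
  ]
}}

```text
clock: 30.25
position: [0.4349, -0.2267, 0.2282]
eef_rot: [-1.575, -0.002, 1.351]
force: [0.8, 0.1, -0.4]
width: 0.045
```

Request:
{"api": "step_arm", "payload": {
  "targets": [
    [[12,38,0],[0,0,0],20],
    [[24,72,0],[0,0,0],20],
    [[31,95,0],[0,0,0],20],
    [[35,106,0],[0,0,0],20],
    [[35,106,0],[0,0,0],20]
  ]
}}

```text
clock: 30.67
position: [0.4699, -0.1201, 0.2265]
eef_rot: [-1.572, -0.002, 1.352]
force: [0.5, 0.3, 0.0]
width: 0.0454
```

Request:
{"api": "step_arm", "payload": {
  "targets": [
    [[0,0,0],[0,0,0],20],
    [[0,0,0],[0,0,0],20],
    [[0,0,0],[0,0,0],20]
  ]
}}

```text
clock: 30.92
position: [0.4689, -0.123, 0.226]
eef_rot: [-1.57, -0.001, 1.347]
force: [0.3, 0.2, -1.1]
width: 0.0449
```

```bash
python3 -c "
from h import *
st(); d=cam('wrist'); P=cloud(d)
rect(P,.06,.075,.495,.56,-.17,-.09,'A cap'); rect(P,.048,.0595,.49,.56,-.17,-.09,'A body')"
```

```text
t 30.92 p [ 0.4689 -0.123   0.226 ] r [-1.570e+00 -1.000e-03  1.347e+00] F [ 0.3  0.2 -1.1] w 0.0449
A cap 0
A body 0
```

Request:
{"api": "step_arm", "payload": {
  "targets": [
    [[0,1,-40],[0,0,0],20],
    [[0,1,-80],[0,0,0],20],
    [[0,1,-115],[0,0,0],20],
    [[0,1,-135],[0,0,0],20],
    [[0,1,-140],[0,0,0],20]
  ]
}}

```text
clock: 31.38
position: [0.4663, -0.1218, 0.0824]
eef_rot: [-1.563, 0.0, 1.346]
force: [-0.0, -0.3, -0.0]
width: 0.0453
```

Request:
{"api": "step_arm", "payload": {
  "targets": [
    [[0,0,-10],[0,0,0],20],
    [[0,0,-25],[0,0,0],20],
    [[0,0,-40],[0,0,0],20],
    [[0,0,-55],[0,0,0],20],
    [[0,0,-62],[0,0,0],20]
  ]
}}

```text
clock: 31.8
position: [0.4695, -0.1215, 0.0237]
eef_rot: [-1.571, -0.001, 1.348]
force: [-0.2, -0.4, -0.1]
width: 0.0454
```

Request:
{"api": "step_arm", "payload": {
  "targets": [
    [[0,0,0],[0,0,0],20],
    [[0,0,0],[0,0,0],20]
  ]
}}

```text
clock: 31.97
position: [0.4701, -0.1213, 0.0247]
eef_rot: [-1.572, -0.001, 1.349]
force: [-0.4, 0.0, 0.2]
width: 0.0451
```

Request:
{"api": "step_arm", "payload": {
  "targets": [
    [[0,0,0],[0,0,0],60],
    [[0,0,0],[0,0,0],60],
    [[0,0,0],[0,0,0],60],
    [[0,0,30],[0,0,0],65],
    [[0,0,70],[0,0,0],65]
  ]
}}

```text
clock: 32.38
position: [0.4669, -0.121, 0.0925]
eef_rot: [-1.563, 0.001, 1.348]
force: [1.7, -0.1, -0.1]
width: 0.0652
```

Request:
{"api": "step_arm", "payload": {
  "targets": [
    [[0,0,35],[0,0,0],70],
    [[0,0,75],[0,0,0],85],
    [[-15,30,110],[0,0,0],85],
    [[-30,70,110],[0,0,0],85],
    [[-45,110,110],[0,0,0],85]
  ]
}}

```text
clock: 32.8
position: [0.4278, -0.0166, 0.2071]
eef_rot: [-1.577, -0.005, 1.346]
force: [1.1, 1.5, -0.8]
width: 0.085
```

Request:
{"api": "step_arm", "payload": {
  "targets": [
    [[-10,40,0],[0,0,0.12],85],
    [[-20,80,0],[0,0,0.24],85],
    [[-30,120,0],[0,0,0.36],85],
    [[-40,160,0],[0,0,0.48],85],
    [[-44,195,0],[0,0,0.6],85]
  ]
}}

```text
clock: 33.22
position: [0.3814, 0.1795, 0.2049]
eef_rot: [-1.573, -0.003, 1.956]
force: [0.9, 0.3, 0.2]
width: 0.0851
```

Request:
{"api": "step_arm", "payload": {
  "targets": [
    [[-3,30,0],[0,0,0.1],85],
    [[-6,55,0],[0,0,0.1],85],
    [[-6,63,0],[0,0,0.1],85],
    [[-6,63,0],[0,0,0.1],85],
    [[-6,63,0],[0,0,0.1],85]
  ]
}}

```text
clock: 33.63
position: [0.3766, 0.2401, 0.204]
eef_rot: [-1.57, -0.001, 2.049]
force: [-0.2, -0.1, -0.1]
width: 0.0847
```

Request:
{"api": "step_arm", "payload": {
  "targets": [
    [[0,0,0],[0,0,0],85],
    [[0,0,0],[0,0,0],85]
  ]
}}

```text
clock: 33.8
position: [0.3769, 0.2392, 0.204]
eef_rot: [-1.571, -0.001, 2.047]
force: [0.3, -0.1, 0.8]
width: 0.0853
```

```bash
python3 wb.py .378 .243; python3 -c "
from h import *
print(sense()['joints'].round(2))
d=cam('scene'); print([(np.round(w(d,r['location']),3).tolist(),round(float(r['conf']),2)) for r in place_of('bottle','scene')])
d=cam('side'); print([(np.round(w(d,r['location']),3).tolist(),round(float(r['conf']),2)) for r in place_of('bottle','side')])"
```

```text
t 33.8 p [0.3769 0.2392 0.204 ] r [-1.571e+00 -1.000e-03  2.047e+00] F [ 0.3 -0.1  0.8] w 0.0853
[([0.3806, 0.2408, 0.0321], 0.58)]
cap 1806 z 0.064 [377.1 242.9] [36.4 37.7] 24.2
body 1366 z 0.0492 [377.3 243.1] [46.2 46. ] 24.9
[ 0.93  0.1  -0.45 -0.   -1.02 -2.02]
[([0.484, -0.289, 0.039], 0.84), ([0.386, -0.257, 0.034], 0.79), ([0.469, -0.118, 0.036], 0.75), ([0.524, -0.127, 0.033], 0.74), ([0.607, -0.537, 0.033], 0.7), ([0.376, 0.246, 0.032], 0.61)]
[([0.521, -0.133, 0.036], 0.87), ([0.378, 0.243, 0.031], 0.8), ([0.485, -0.294, 0.037], 0.76), ([0.469, -0.123, 0.04], 0.64), ([0.388, -0.264, 0.034], 0.56), ([0.608, -0.539, 0.031], 0.56)]
```

Request:
{"api": "step_arm", "payload": {
  "targets": [
    [[0,4,-35],[0,0,-0.04],85],
    [[0,4,-75],[0,0,-0.04],80],
    [[0,4,-115],[0,0,-0.04],80],
    [[0,4,-155],[0,0,-0.04],80],
    [[0,4,-187],[0,0,-0.04],80]
  ]
}}

```text
clock: 34.57
position: [0.3763, 0.2438, 0.0149]
eef_rot: [-1.57, -0.001, 2.008]
force: [0.8, 0.2, -0.8]
width: 0.08
```

Request:
{"api": "step_arm", "payload": {
  "targets": [
    [[0,0,0],[0,0,0],80],
    [[0,0,0],[0,0,0],20],
    [[0,0,0],[0,0,0],20],
    [[0,0,0],[0,0,0],20],
    [[0,0,0],[0,0,0],20]
  ]
}}

```text
clock: 34.98
position: [0.3782, 0.2462, 0.0195]
eef_rot: [-1.576, -0.004, 2.009]
force: [-0.3, -0.1, -0.5]
width: 0.0452
```

Request:
{"api": "step_arm", "payload": {
  "targets": [
    [[0,0,0],[0,0,0],20],
    [[0,0,20],[0,0,0],20],
    [[0,0,55],[0,0,0],20],
    [[0,0,95],[0,0,0],20],
    [[0,0,135],[0,0,0],20]
  ]
}}

```text
clock: 35.4
position: [0.3764, 0.244, 0.1544]
eef_rot: [-1.571, -0.002, 2.009]
force: [1.0, 1.7, -0.3]
width: 0.0453
```

```bash
python3 -c "
from h import *
st()"
```

```text
t 35.4 p [0.3764 0.244  0.1544] r [-1.571e+00 -2.000e-03  2.009e+00] F [ 1.   1.7 -0.3] w 0.0453
```

Request:
{"api": "step_arm", "payload": {
  "targets": [
    [[2,-20,30],[0,0,-0.11],20],
    [[6,-55,60],[0,0,-0.22],20],
    [[10,-95,72],[0,0,-0.33],20],
    [[15,-135,72],[0,0,-0.44],20],
    [[20,-175,72],[0,0,-0.55],20]
  ]
}}

```text
clock: 35.82
position: [0.3967, 0.07, 0.2267]
eef_rot: [-1.576, -0.006, 1.455]
force: [1.2, -1.2, -1.6]
width: 0.0452
```

Request:
{"api": "step_arm", "payload": {
  "targets": [
    [[5,-40,0],[0,0,-0.107],20],
    [[10,-80,0],[0,0,-0.107],20],
    [[15,-120,0],[0,0,-0.107],20],
    [[20,-155,0],[0,0,-0.107],20],
    [[23,-179,0],[0,0,-0.107],20]
  ]
}}

```text
clock: 36.23
position: [0.4192, -0.1105, 0.2251]
eef_rot: [-1.573, -0.002, 1.349]
force: [0.3, 0.7, -0.5]
width: 0.0449
```

Request:
{"api": "step_arm", "payload": {
  "targets": [
    [[0,0,0],[0,0,0],20],
    [[0,0,0],[0,0,0],20],
    [[0,0,0],[0,0,0],20],
    [[0,0,0],[0,0,0],20]
  ]
}}

```text
clock: 36.57
position: [0.4195, -0.1072, 0.2244]
eef_rot: [-1.572, -0.002, 1.353]
force: [0.2, -0.1, -0.2]
width: 0.045
```

Request:
{"api": "step_arm", "payload": {
  "targets": [
    [[0,-3,-40],[0,0,0],20],
    [[0,-3,-80],[0,0,0],20],
    [[0,-3,-115],[0,0,0],20],
    [[0,-3,-135],[0,0,0],20],
    [[0,-3,-140],[0,0,0],20]
  ]
}}

```text
clock: 36.98
position: [0.4171, -0.11, 0.081]
eef_rot: [-1.564, 0.0, 1.353]
force: [-0.1, 0.1, 0.1]
width: 0.0453
```

Request:
{"api": "step_arm", "payload": {
  "targets": [
    [[0,0,-10],[0,0,0],20],
    [[0,0,-25],[0,0,0],20],
    [[0,0,-40],[0,0,0],20],
    [[0,0,-54],[0,0,0],20],
    [[0,0,-60],[0,0,0],20]
  ]
}}

```text
clock: 37.4
position: [0.4201, -0.1102, 0.0241]
eef_rot: [-1.57, -0.001, 1.354]
force: [-13.1, -0.1, 54.3]
width: 0.0452
```

Request:
{"api": "step_arm", "payload": {
  "targets": [
    [[0,0,0],[0,0,0],20],
    [[0,0,0],[0,0,0],20]
  ]
}}

```text
clock: 37.57
position: [0.421, -0.1102, 0.025]
eef_rot: [-1.573, -0.002, 1.353]
force: [0.5, -0.6, -0.4]
width: 0.045
```

Request:
{"api": "step_arm", "payload": {
  "targets": [
    [[0,0,0],[0,0,0],60],
    [[0,0,0],[0,0,0],60],
    [[0,0,0],[0,0,0],60],
    [[0,0,30],[0,0,0],65],
    [[0,0,70],[0,0,0],65]
  ]
}}

```text
clock: 37.98
position: [0.4171, -0.1111, 0.0924]
eef_rot: [-1.562, 0.001, 1.351]
force: [1.7, -0.2, -0.0]
width: 0.0647
```

Request:
{"api": "step_arm", "payload": {
  "targets": [
    [[0,0,40],[0,0,0],70],
    [[0,0,80],[0,0,0],70],
    [[0,0,120],[0,0,0],85],
    [[0,-20,150],[0,0,0],85],
    [[0,-20,150],[0,0,0],85]
  ]
}}

```text
clock: 38.4
position: [0.4233, -0.1326, 0.2514]
eef_rot: [-1.586, -0.003, 1.352]
force: [0.7, -0.0, -0.1]
width: 0.0847
```

```bash
python3 look.py scene side | grep -v body; python3 car.py
python3 - <<'E'
from h import *
a=cam('wrist')['image']; b=cam('side')['image']; u,v=map(int,pix(cam('side'),[.453,-.199,.05]))
cv2.imwrite('pics/c1.png',np.hstack([cv2.resize(a,(440,330)),cv2.resize(b[v-75:v+75,u-80:u+80],(352,330))]))
E
```

```text
t 38.4 p [ 0.4233 -0.1326  0.2514] r [-1.586 -0.003  1.352] F [ 0.7 -0.  -0.1] w 0.0847
[ 0.07  0.05 -0.39  0.   -1.12 -1.86]
scene bottles [([0.61, -0.534, 0.031], 0.82), ([0.522, -0.126, 0.035], 0.81), ([0.386, -0.26, 0.036], 0.75), ([0.418, -0.103, 0.037], 0.65), ([0.471, -0.121, 0.034], 0.63), ([0.485, -0.289, 0.041], 0.55)]
carrier [([0.643, -0.201, 0.012], 0.62), ([0.451, -0.199, -0.004], 0.55)]
carrier_handle [([0.452, -0.201, 0.15], 0.89), ([0.66, -0.199, 0.0], 0.45)]
carrier_lip []
screwdriver [([0.643, -0.198, 0.012], 0.78), ([0.545, -0.379, 0.001], 0.49)]
handle 149 z 0.1687 [ 646.8 -198.1] [32.3 28.9] 1.8
bar 373 z 0.1531 [ 453.8 -198.4] [ 20.6 169.4] 77.7
side bottles [([0.518, -0.135, 0.037], 0.94), ([0.421, -0.109, 0.036], 0.89), ([0.388, -0.263, 0.038], 0.82), ([0.459, -0.154, 0.036], 0.81), ([0.487, -0.295, 0.038], 0.58), ([0.605, -0.535, 0.03], 0.57)]
carrier [([0.452, -0.198, -0.003], 0.86)]
carrier_handle [([0.456, -0.202, 0.143], 0.94), ([0.422, -0.109, 0.04], 0.63)]
carrier_lip [([0.481, -0.085, 0.006], 0.83), ([0.389, -0.26, 0.036], 0.47)]
screwdriver [([0.647, -0.2, 0.013], 0.79)]
handle 90 z 0.1674 [ 642.8 -201.6] [35.3 31.4] 85.2
bar 735 z 0.1485 [ 451.1 -204.2] [ 26.8 167.1] 76.2
t 39.1 p [ 0.4197 -0.1308  0.2438] r [-1.570e+00 -1.000e-03  1.352e+00] F [ 0.7 -0.3  0.3] w 0.085
wrist bar top 4508 z 0.1594 [ 452.8 -199.7] [ 20.4 167.3] 77.4
wrist [([0.4547, -0.2022, 0.1433], 0.72)]
wrist carrier fit [ 0.4516 -0.1982 -1.7922] yaw deg -102.69 cost mm 2.4 4099
scene bar top 251 z 0.1589 [ 454.4 -198.3] [ 18.7 168.1] 77.4
scene [([0.4529, -0.1981, 0.1499], 0.74)]
scene carrier fit [ 0.4552 -0.1978 -1.7903] yaw deg -102.58 cost mm 3.05 608
side bar top 297 z 0.1573 [ 451.  -203.4] [ 23.  166.3] 77.6
side [([0.4517, -0.197, 0.147], 0.71)]
side carrier fit [ 0.4509 -0.2019 -1.791 ] yaw deg -102.62 cost mm 3.67 782
```

View pics/c1.png

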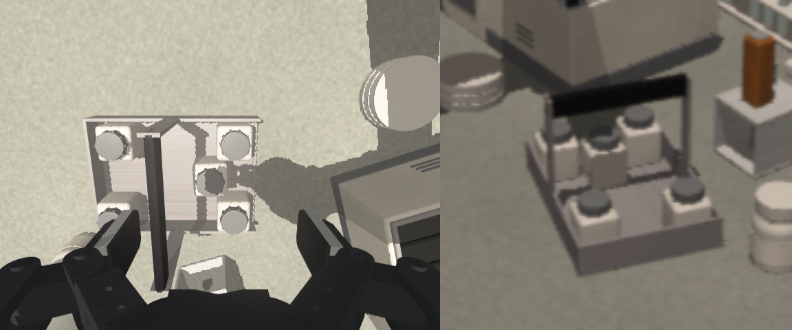

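Request:
{"api": "step_arm", "payload": {
  "targets": [
    [[7,-14,0],[0,0,0.122],85],
    [[14,-28,0],[0,0,0.244],85],
    [[21,-42,0],[0,0,0.366],85],
    [[28,-56,0],[0,0,0.488],85],
    [[33,-69,0],[0,0,0.61],85]
  ]
}}

```text
clock: 39.97
position: [0.4532, -0.2007, 0.2439]
eef_rot: [-1.571, -0.001, 1.968]
force: [-0.5, 0.3, 0.4]
width: 0.0848
```

Request:
{"api": "step_arm", "payload": {
  "targets": [
    [[0,0,0],[0,0,0.122],85],
    [[0,0,0],[0,0,0.244],85],
    [[0,0,0],[0,0,0.366],85],
    [[0,0,0],[0,0,0.488],85],
    [[0,0,0],[0,0,0.61],85]
  ]
}}

```text
clock: 40.38
position: [0.4527, -0.2, 0.2439]
eef_rot: [-1.571, -0.002, 2.577]
force: [0.5, 0.2, 0.5]
width: 0.0851
```

Request:
{"api": "step_arm", "payload": {
  "targets": [
    [[0,0,0],[0,0,0.122],85],
    [[0,0,0],[0,0,0.244],85],
    [[0,0,0],[0,0,0.366],85],
    [[0,0,0],[0,0,0.488],85],
    [[0,0,0],[0,0,0.61],85]
  ]
}}

```text
clock: 40.8
position: [0.4527, -0.1999, 0.2439]
eef_rot: [-1.571, -0.001, -3.096]
force: [-0.6, -0.1, 0.1]
width: 0.0853
```

Request:
{"api": "step_arm", "payload": {
  "targets": [
    [[0,0,0],[0,0,0.122],85],
    [[0,0,0],[0,0,0.244],85],
    [[0,0,0],[0,0,0.366],85],
    [[0,0,0],[0,0,0.488],85],
    [[0,0,0],[0,0,0.61],85]
  ]
}}

```text
clock: 41.22
position: [0.4527, -0.1999, 0.2439]
eef_rot: [-1.571, -0.001, -2.486]
force: [-0.3, -0.3, -0.5]
width: 0.0849
```

Request:
{"api": "step_arm", "payload": {
  "targets": [
    [[0,0,0],[0,0,0.122],85],
    [[0,0,0],[0,0,0.244],85],
    [[0,0,0],[0,0,0.366],85],
    [[0,0,0],[0,0,0.488],85],
    [[0,0,0],[0,0,0.61],85]
  ]
}}

```text
clock: 41.63
position: [0.4527, -0.1999, 0.2439]
eef_rot: [-1.571, -0.001, -1.876]
force: [0.1, -0.2, 0.2]
width: 0.085
```

Request:
{"api": "step_arm", "payload": {
  "targets": [
    [[0,0,0],[0,0,0.09],85],
    [[0,0,0],[0,0,0.09],85],
    [[0,0,0],[0,0,0.09],70],
    [[0,0,0],[0,0,0.09],60]
  ]
}}

```text
clock: 41.97
position: [0.4527, -0.1999, 0.244]
eef_rot: [-1.571, -0.001, -1.794]
force: [-0.5, -0.6, -0.6]
width: 0.0633
```

```bash
python3 -c "
from h import *
st();print(sense()['joints'].round(2)); d=cam('wrist'); P=cloud(d); rect(P,.152,.168,.35,.56,-.27,-.13,'bar')
d=cam('scene'); rect(cloud(d),.152,.168,.35,.56,-.27,-.13,'bar')"
```

```text
t 41.97 p [ 0.4527 -0.1999  0.244 ] r [-1.571e+00 -1.000e-03 -1.794e+00] F [-0.5 -0.6 -0.6] w 0.0633
[-0.09  0.15 -0.28  0.   -1.14  1.43]
bar 4614 z 0.1602 [ 451.9 -199.7] [ 19.9 166.2] 77.4
bar 234 z 0.1591 [ 454.8 -197.9] [ 18.7 168.1] 76.9
```

Request:
{"api": "step_arm", "payload": {
  "targets": [
    [[0,0,-35],[0,0,0],60],
    [[0,0,-70],[0,0,0],60],
    [[0,0,-100],[0,0,0],60],
    [[0,0,-116],[0,0,0],60],
    [[0,0,-116],[0,0,0],60]
  ]
}}

```text
clock: 42.48
position: [0.4499, -0.1994, 0.1242]
eef_rot: [-1.58, -0.002, -1.793]
force: [0.4, -0.1, 1.4]
width: 0.0597
```

Request:
{"api": "step_arm", "payload": {
  "targets": [
    [[0,0,0],[0,0,0],30],
    [[0,0,0],[0,0,0],0],
    [[0,0,0],[0,0,0],0],
    [[0,0,0],[0,0,0],0],
    [[0,0,0],[0,0,0],0]
  ]
}}

```text
clock: 42.9
position: [0.4537, -0.2, 0.1296]
eef_rot: [-1.567, -0.001, -1.791]
force: [0.2, -0.1, 4.2]
width: 0.0089
```

Request:
{"api": "step_arm", "payload": {
  "targets": [
    [[0,0,0],[0,0,0],0],
    [[0,0,0],[0,0,0],0],
    [[0,0,3],[0,0,0],0],
    [[0,0,8],[0,0,0],0],
    [[0,0,15],[0,0,0],0]
  ]
}}

```text
clock: 43.32
position: [0.451, -0.1995, 0.1418]
eef_rot: [-1.575, -0.001, -1.792]
force: [0.7, 0.3, -4.6]
width: 0.0093
```

Request:
{"api": "step_arm", "payload": {
  "targets": [
    [[0,0,8],[0,0,0],0],
    [[0,0,16],[0,0,0],0],
    [[0,0,24],[0,0,0],0],
    [[0,0,32],[0,0,0],0],
    [[0,0,38],[0,0,0],0]
  ]
}}

```text
clock: 43.73
position: [0.453, -0.1999, 0.1823]
eef_rot: [-1.569, -0.001, -1.791]
force: [0.5, -1.0, -5.3]
width: 0.009
```

```bash
python3 -c "
from h import *
st()
for n in ['scene','side']:
  d=cam(n)
  print([(np.round(w(d,r['location']),3).tolist(),round(float(r['conf']),2)) for r in place_of('bottle',n)],[np.round(w(d,r['location']),3).tolist() for r in place_of('carrier_lip',n)],[np.round(w(d,r['location']),3).tolist() for r in place_of('hopper_mouth',n)])"
```

```text
t 43.73 p [ 0.453  -0.1999  0.1823] r [-1.569e+00 -1.000e-03 -1.791e+00] F [ 0.5 -1.  -5.3] w 0.009
[([0.486, -0.29, 0.09], 0.9), ([0.521, -0.128, 0.086], 0.87), ([0.381, -0.258, 0.091], 0.8), ([0.462, -0.152, 0.085], 0.75), ([0.418, -0.108, 0.088], 0.73), ([0.61, -0.537, 0.032], 0.58), ([0.659, -0.195, 0.002], 0.53)] [[0.474, -0.087, 0.063]] [[0.607, 0.14, 0.143]]
[([0.483, -0.293, 0.088], 0.93), ([0.463, -0.152, 0.085], 0.84), ([0.386, -0.262, 0.086], 0.83), ([0.605, -0.54, 0.03], 0.83), ([0.415, -0.106, 0.091], 0.74)] [[0.411, 0.119, 0.0]] [[0.606, 0.142, 0.142]]
```

Request:
{"api": "step_arm", "payload": {
  "targets": [
    [[0,0,12],[0,0,0],0],
    [[0,0,27],[0,0,0],0],
    [[0,0,45],[0,0,0],0],
    [[0,0,65],[0,0,0],0],
    [[0,0,85],[0,0,0],0]
  ]
}}

```text
clock: 44.55
position: [0.4522, -0.1998, 0.2661]
eef_rot: [-1.572, -0.001, -1.792]
force: [-0.5, -0.0, -5.4]
width: 0.0086
```

Request:
{"api": "step_arm", "payload": {
  "targets": [
    [[0,0,20],[0,0,0],0],
    [[0,0,40],[0,0,0],0],
    [[0,0,56],[0,0,0],0],
    [[0,0,68],[0,0,0],0],
    [[0,0,74],[0,0,0],0]
  ]
}}

```text
clock: 44.97
position: [0.4532, -0.2, 0.3414]
eef_rot: [-1.568, -0.001, -1.791]
force: [0.4, 0.1, -5.9]
width: 0.0094
```

Request:
{"api": "step_arm", "payload": {
  "targets": [
    [[4,7,0],[0,0,0.01],0],
    [[10,18,0],[0,0,0.03],0],
    [[18,33,0],[0,0,0.05],0],
    [[27,50,0],[0,0,0.08],0],
    [[37,69,0],[0,0,0.1],0]
  ]
}}

```text
clock: 45.38
position: [0.4896, -0.1293, 0.3382]
eef_rot: [-1.574, -0.001, -1.69]
force: [1.0, 0.1, -5.9]
width: 0.009
```

Request:
{"api": "step_arm", "payload": {
  "targets": [
    [[11,20,0],[0,0,0.02],0],
    [[22,41,0],[0,0,0.05],0],
    [[33,62,0],[0,0,0.07],0],
    [[44,83,0],[0,0,0.1],0],
    [[55,104,0],[0,0,0.12],0]
  ]
}}

```text
clock: 45.8
position: [0.5448, -0.0245, 0.338]
eef_rot: [-1.574, -0.001, -1.568]
force: [0.3, -0.2, -5.1]
width: 0.0091
```

Request:
{"api": "step_arm", "payload": {
  "targets": [
    [[11,20,0],[0,0,0.02],0],
    [[22,41,0],[0,0,0.04],0],
    [[33,62,0],[0,0,0.06],0],
    [[43,80,0],[0,0,0.08],0],
    [[52,97,0],[0,0,0.1],0]
  ]
}}

```text
clock: 46.22
position: [0.5968, 0.0728, 0.3375]
eef_rot: [-1.574, -0.001, -1.468]
force: [0.1, -0.3, -4.7]
width: 0.0091
```

Request:
{"api": "step_arm", "payload": {
  "targets": [
    [[7,13,0],[0,0,0.011],0],
    [[12,21,0],[0,0,0.011],0],
    [[15,26,0],[0,0,0.011],0],
    [[16,27,0],[0,0,0.011],0],
    [[16,27,0],[0,0,0.011],0]
  ]
}}

```text
clock: 46.63
position: [0.6126, 0.097, 0.3396]
eef_rot: [-1.572, -0.002, -1.461]
force: [0.6, 0.2, -4.9]
width: 0.009
```

Run:
```python
from h import *
st(); print(sense()['joints'].round(2)); t=[]
for n in ['scene','side']:
  d=cam(n)
  print([(np.round(w(d,r['location']),3).tolist(),round(float(r['conf']),2)) for r in place_of('bottle',n)],'lip',[np.round(w(d,r['location']),3).tolist() for r in place_of('carrier_lip',n)],'mouth',[np.round(w(d,r['location']),3).tolist() for r in place_of('hopper_mouth',n)])
  u,v=map(int,pix(d,[.6,.12,.2])); t.append(cv2.resize(d['image'][v-100:v+100,u-120:u+120],(400,333)))
cv2.imwrite('pics/p1.png',np.hstack(t))
```

```text
t 46.63 p [0.6126 0.097  0.3396] r [-1.572 -0.002 -1.461] F [ 0.6  0.2 -4.9] w 0.009
[ 0.42  0.33  0.19  0.   -1.43  1.26]
[([0.611, -0.536, 0.032], 0.87), ([0.564, 0.021, 0.246], 0.86), ([0.655, 0.188, 0.242], 0.85), ([0.549, 0.179, 0.246], 0.78), ([0.67, 0.025, 0.248], 0.63), ([0.605, 0.145, 0.242], 0.62)] lip [[0.597, 0.213, 0.218]] mouth [[0.613, 0.098, 0.208]]
[([0.551, 0.17, 0.248], 0.74), ([0.673, 0.017, 0.249], 0.66), ([0.604, 0.147, 0.247], 0.63), ([0.604, -0.541, 0.033], 0.56), ([0.651, 0.182, 0.247], 0.49)] lip [] mouth []
```

View pics/p1.png

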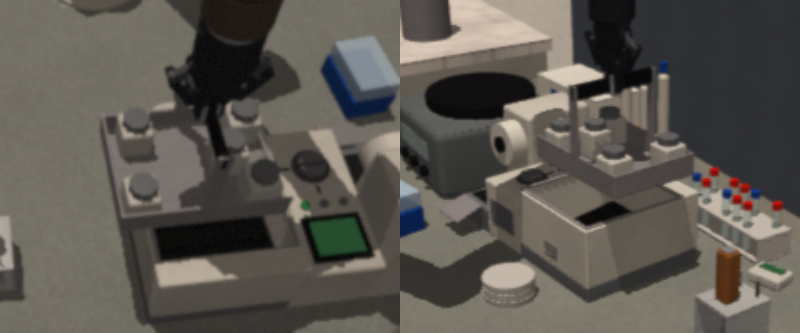

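Request:
{"api": "step_arm", "payload": {
  "targets": [
    [[0,0,-8],[-0.06,-0.007,0],0],
    [[0,0,-16],[-0.13,-0.014,0],0],
    [[0,0,-22],[-0.2,-0.022,0],0],
    [[0,0,-26],[-0.27,-0.03,0],0],
    [[0,0,-27],[-0.348,-0.038,0],0]
  ]
}}

```text
clock: 47.45
position: [0.6125, 0.0972, 0.3126]
eef_rot: [-1.571, -0.353, -1.461]
force: [-0.7, -0.2, -6.4]
width: 0.009
```

Request:
{"api": "step_arm", "payload": {
  "targets": [
    [[0,0,0],[-0.08,-0.009,0],0],
    [[0,0,0],[-0.16,-0.018,0],0],
    [[0,0,0],[-0.24,-0.026,0],0],
    [[0,0,0],[-0.32,-0.035,0],0],
    [[0,0,0],[-0.4,-0.044,0],0]
  ]
}}

```text
clock: 47.87
position: [0.6133, 0.098, 0.3131]
eef_rot: [-1.568, -0.754, -1.462]
force: [0.8, -0.3, -6.3]
width: 0.0089
```

Request:
{"api": "step_arm", "payload": {
  "targets": [
    [[0,0,0],[-0.06,-0.007,0],0],
    [[0,0,0],[-0.12,-0.013,0],0],
    [[0,0,0],[-0.18,-0.02,0],0],
    [[0,0,0],[-0.22,-0.024,0],0],
    [[0,0,0],[-0.22,-0.024,0],0]
  ]
}}

```text
clock: 48.28
position: [0.613, 0.0979, 0.3114]
eef_rot: [-1.575, -0.976, -1.456]
force: [-0.6, -0.3, -5.2]
width: 0.009
```

```bash
cat > pr.py <<'E'
from h import *
import sys
st(); print(sense()['joints'].round(2)); t=[]
for n in ['scene','side']:
  d=cam(n)
  print([(np.round(w(d,r['location']),3).tolist(),round(float(r['conf']),2)) for r in place_of('bottle',n)])
  u,v=map(int,pix(d,[.6,.10,.2])); t.append(cv2.resize(d['image'][v-100:v+100,u-120:u+120],(400,333)))
cv2.imwrite(sys.argv[1],np.hstack(t))
E
python3 pr.py pics/p2.png
```

```text
t 48.28 p [0.613  0.0979 0.3114] r [-1.575 -0.976 -1.456] F [-0.6 -0.3 -5.2] w 0.009
[ 0.7   0.5  -0.17  0.76 -1.58  0.71]
[([0.609, -0.535, 0.029], 0.94), ([0.649, 0.159, 0.157], 0.75), ([0.594, 0.123, 0.079], 0.73), ([0.545, 0.121, 0.072], 0.56), ([0.644, 0.146, 0.087], 0.56), ([0.647, -0.202, 0.014], 0.47), ([0.561, 0.153, 0.14], 0.46), ([0.614, 0.07, 0.15], 0.16)]
[([0.566, 0.19, 0.1], 0.78), ([0.608, -0.54, 0.03], 0.72), ([0.636, 0.202, 0.135], 0.57), ([0.634, 0.161, 0.08], 0.48), ([0.55, 0.113, 0.077], 0.4), ([0.598, 0.127, 0.081], 0.39)]
```

Request:
{"api": "step_arm", "payload": {
  "targets": [
    [[0,0,0],[0,0,0],0],
    [[0,0,0],[0,0,0],0],
    [[0,0,0],[0,0,0],0],
    [[0,0,0],[0,0,0],0],
    [[0,0,0],[0,0,0],0]
  ]
}}

```text
clock: 48.9
position: [0.6127, 0.097, 0.3131]
eef_rot: [-1.572, -0.975, -1.46]
force: [-0.4, 0.3, -3.7]
width: 0.0093
```

```bash
python3 pr.py pics/p3.png
```

```text
t 48.9 p [0.6127 0.097  0.3131] r [-1.572 -0.975 -1.46 ] F [-0.4  0.3 -3.7] w 0.0093
[ 0.7   0.5  -0.17  0.76 -1.58  0.71]
[([0.635, 0.176, 0.073], 0.69), ([0.602, 0.124, 0.075], 0.68), ([0.629, 0.206, 0.124], 0.62), ([0.609, -0.533, 0.027], 0.59), ([0.537, 0.203, 0.064], 0.58), ([0.551, 0.115, 0.072], 0.55)]
[([0.608, -0.541, 0.03], 0.81), ([0.63, 0.205, 0.12], 0.62), ([0.551, 0.11, 0.072], 0.59), ([0.602, 0.122, 0.075], 0.4)]
```

View pics/p3.png

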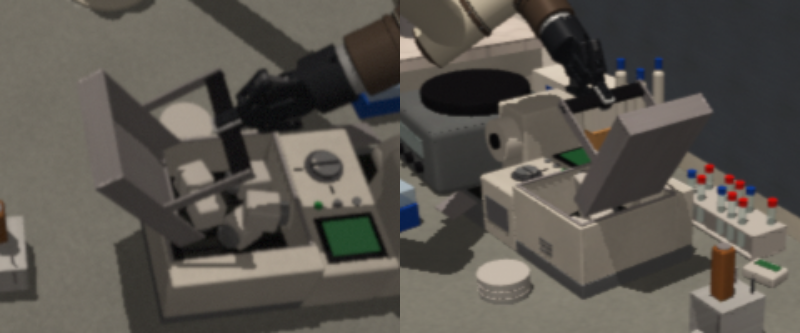

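Request:
{"api": "step_arm", "payload": {
  "targets": [
    [[0,0,15],[0,0,0],0],
    [[0,0,35],[0,0,0],0],
    [[0,0,60],[0,0,0],0],
    [[0,0,80],[0.08,0.009,0],0],
    [[0,0,90],[0.16,0.018,0],0]
  ]
}}

```text
clock: 49.52
position: [0.6127, 0.0976, 0.4062]
eef_rot: [-1.57, -0.812, -1.46]
force: [0.2, 0.0, -2.8]
width: 0.0091
```

Request:
{"api": "step_arm", "payload": {
  "targets": [
    [[0,-10,0],[0.1,0.011,0],0],
    [[0,-25,0],[0.2,0.022,0],0],
    [[0,-45,0],[0.3,0.033,0],0],
    [[0,-65,0],[0.4,0.044,0],0],
    [[0,-85,0],[0.5,0.055,0],0]
  ]
}}

```text
clock: 49.93
position: [0.6115, 0.0113, 0.405]
eef_rot: [-1.572, -0.308, -1.458]
force: [0.5, 0.2, -3.3]
width: 0.009
```

Request:
{"api": "step_arm", "payload": {
  "targets": [
    [[-10,-20,0],[0.1,0.011,0],0],
    [[-25,-45,0],[0.2,0.022,0],0],
    [[-40,-72,0],[0.29,0.032,0],0],
    [[-55,-100,0],[0.308,0.034,0],0],
    [[-70,-128,0],[0.308,0.034,0],0]
  ]
}}

```text
clock: 50.35
position: [0.5406, -0.1188, 0.4049]
eef_rot: [-1.572, -0.002, -1.461]
force: [0.4, -0.6, -3.9]
width: 0.0093
```

Request:
{"api": "step_arm", "payload": {
  "targets": [
    [[-18,-20,-10],[0,0,-0.07],0],
    [[-36,-40,-25],[0,0,-0.14],0],
    [[-55,-58,-40],[0,0,-0.21],0],
    [[-75,-74,-60],[0,0,-0.28],0],
    [[-90,-84,-75],[0,0,-0.331],0]
  ]
}}

```text
clock: 50.77
position: [0.4491, -0.2013, 0.3278]
eef_rot: [-1.576, -0.003, -1.794]
force: [0.2, -0.2, -4.7]
width: 0.0092
```

Request:
{"api": "step_arm", "payload": {
  "targets": [
    [[0,0,-10],[0,0,0],0],
    [[0,0,-10],[0,0,0],0],
    [[0,0,-10],[0,0,0],0]
  ]
}}

```text
clock: 51.02
position: [0.4524, -0.2001, 0.3189]
eef_rot: [-1.572, -0.003, -1.79]
force: [1.0, -0.2, -2.7]
width: 0.0089
```

```bash
python3 pr.py pics/p4.png; python3 -c "
from h import *
d=cam('scene')
for t in ['carrier','carrier_handle','carrier_lip']: print(t,[np.round(w(d,r['location']),3).tolist() for r in place_of(t,'scene')][:2])
P=cloud(d); m=(P[...,0]>.50)&(P[...,0]<.70)&(P[...,1]>.045)&(P[...,1]<.24); c=d['image'].max(-1)
u,v=map(int,pix(d,[.608,.1415,.14])); cv2.imwrite('pics/hp.png',cv2.resize(d['image'][v-65:v+65,u-75:u+75],(600,520)))
q=P[m&(P[...,2]>.135)&(P[...,2]<.25)]; 
M=np.array([.608,.1415]); D=q[:,:2]-M; lx=D@[.994,.11]; ly=D@[-.11,.994]; k=(abs(lx)<.095)&(abs(ly)<.095); print('above rim inside',k.sum(), q[k].max(0) if k.any() else '', q[k].mean(0) if k.any() else '')"
```

```text
t 51.02 p [ 0.4524 -0.2001  0.3189] r [-1.572 -0.003 -1.79 ] F [ 1.  -0.2 -2.7] w 0.0089
[-0.09  0.11 -0.15  0.   -1.32  1.44]
[([0.537, 0.202, 0.064], 0.88), ([0.604, 0.128, 0.077], 0.82), ([0.549, 0.113, 0.073], 0.7), ([0.634, 0.176, 0.07], 0.63)]
[([0.607, -0.54, 0.028], 0.7), ([0.629, 0.201, 0.12], 0.62), ([0.604, 0.127, 0.076], 0.5), ([0.552, 0.108, 0.071], 0.44), ([0.631, 0.172, 0.072], 0.38)]
carrier [[0.448, -0.199, 0.189]]
carrier_handle [[0.452, -0.198, 0.338]]
carrier_lip [[0.477, -0.083, 0.198], [0.652, -0.423, -0.001]]
above rim inside 390 [0.65508677 0.23665664 0.14986976] [0.63045148 0.20091225 0.14161595]
```

View pics/hp.png

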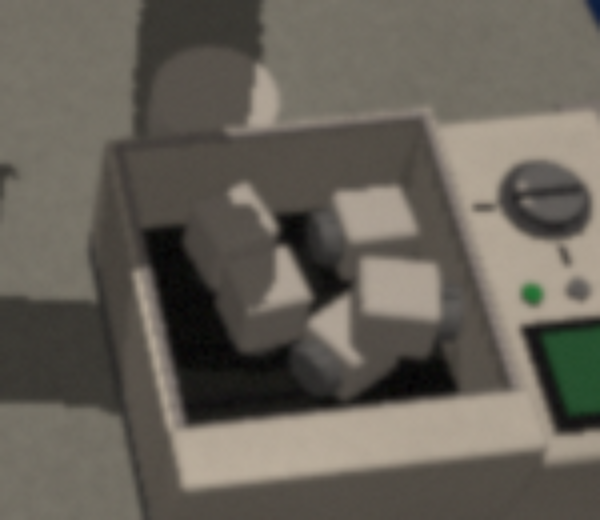

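Request:
{"api": "step_arm", "payload": {
  "targets": [
    [[0,0,-25],[0,0,0],0],
    [[0,0,-60],[0,0,0],0],
    [[0,0,-100],[0,0,0],0],
    [[0,0,-135],[0,0,0],0],
    [[0,0,-160],[0,0,0],0]
  ]
}}

```text
clock: 51.83
position: [0.451, -0.1994, 0.155]
eef_rot: [-1.576, -0.001, -1.791]
force: [-0.2, -0.4, -4.5]
width: 0.0094
```

Request:
{"api": "step_arm", "payload": {
  "targets": [
    [[0,0,0],[0,0,0],0],
    [[0,0,0],[0,0,0],0],
    [[0,0,-10],[0,0,0],0],
    [[0,0,-20],[0,0,0],0],
    [[0,0,-26],[0,0,0],0]
  ]
}}

```text
clock: 52.25
position: [0.4546, -0.2002, 0.134]
eef_rot: [-1.567, -0.001, -1.79]
force: [-0.2, 0.6, -4.6]
width: 0.0091
```

Request:
{"api": "step_arm", "payload": {
  "targets": [
    [[0,0,0],[0,0,0],0],
    [[0,0,0],[0,0,0],0],
    [[0,0,-1],[0,0,0],0],
    [[0,0,-2],[0,0,0],0],
    [[0,0,-2],[0,0,0],0]
  ]
}}

```text
clock: 52.67
position: [0.4529, -0.1999, 0.1305]
eef_rot: [-1.571, -0.001, -1.791]
force: [-0.7, -0.4, -4.2]
width: 0.0091
```

Request:
{"api": "step_arm", "payload": {
  "targets": [
    [[0,0,-1],[0,0,0],0],
    [[0,0,-2],[0,0,0],0],
    [[0,0,-2],[0,0,0],0]
  ]
}}

```text
clock: 52.92
position: [0.4528, -0.2, 0.1297]
eef_rot: [-1.571, -0.002, -1.79]
force: [-4.0, 1.8, 6.3]
width: 0.0091
```

Request:
{"api": "step_arm", "payload": {
  "targets": [
    [[0,0,0],[0,0,0],30],
    [[0,0,0],[0,0,0],50],
    [[0,0,0],[0,0,0],60],
    [[0,0,0],[0,0,0],60],
    [[0,0,10],[0,0,0],60]
  ]
}}

```text
clock: 53.33
position: [0.4516, -0.1997, 0.1365]
eef_rot: [-1.575, -0.001, -1.791]
force: [-0.4, 0.9, -0.8]
width: 0.0599
```

Request:
{"api": "step_arm", "payload": {
  "targets": [
    [[0,0,30],[0,0,0],60],
    [[0,0,65],[0,0,0],60],
    [[0,0,100],[0,0,0],85],
    [[0,0,120],[0,0,0],85],
    [[0,0,120],[0,0,0],85]
  ]
}}

```text
clock: 53.75
position: [0.4555, -0.2007, 0.2635]
eef_rot: [-1.56, -0.002, -1.79]
force: [-0.1, -0.7, -0.2]
width: 0.0848
```

```bash
python3 look.py scene side | grep -v body; python3 car.py|grep fit
```

```text
t 53.75 p [ 0.4555 -0.2007  0.2635] r [-1.56  -0.002 -1.79 ] F [-0.1 -0.7 -0.2] w 0.0848
[-0.09  0.14 -0.25  0.   -1.17  1.44]
scene bottles [([0.552, 0.11, 0.072], 0.92), ([0.61, -0.534, 0.032], 0.84), ([0.63, 0.207, 0.121], 0.76), ([0.605, 0.125, 0.077], 0.72), ([0.638, 0.176, 0.071], 0.61)]
carrier [([0.45, -0.196, 0.0], 0.94), ([0.551, 0.306, 0.138], 0.71)]
carrier_handle [([0.452, -0.198, 0.149], 0.8)]
carrier_lip [([0.476, -0.081, 0.008], 0.9)]
screwdriver [([0.645, -0.196, 0.013], 0.57), ([0.638, 0.177, 0.071], 0.43)]
handle 147 z 0.1689 [ 646.3 -198. ] [30.4 28.8] 2.0
bar 370 z 0.153 [ 453.8 -198.3] [ 20.9 167.2] 77.4
side bottles [([0.628, 0.204, 0.121], 0.76), ([0.605, -0.54, 0.031], 0.68), ([0.551, 0.109, 0.074], 0.58), ([0.635, 0.174, 0.07], 0.54), ([0.605, 0.123, 0.077], 0.48)]
carrier [([0.448, -0.202, -0.003], 0.87), ([0.628, 0.203, 0.121], 0.41)]
carrier_handle [([0.453, -0.198, 0.143], 0.63)]
carrier_lip [([0.482, -0.082, 0.007], 0.89)]
screwdriver [([0.647, -0.202, 0.012], 0.93)]
handle 95 z 0.1671 [ 641.5 -204.8] [30. 34.] 60.5
bar 739 z 0.1485 [ 451.4 -201.6] [ 25.5 170. ] 77.5
wrist carrier fit [ 0.4523 -0.1986 -1.7898] yaw deg -102.55 cost mm 1.66 3975
scene carrier fit [ 0.4543 -0.1976 -1.7917] yaw deg -102.66 cost mm 1.83 497
side carrier fit [ 0.4496 -0.2016 -1.7887] yaw deg -102.48 cost mm 1.87 486
```

Request:
{"api": "step_arm", "payload": {
  "targets": [
    [[25,0,5],[0,0,0.1],85],
    [[65,0,10],[0,0,0.2],85],
    [[105,0,15],[0,0,0.3],85],
    [[145,0,15],[0,0,0.303],85],
    [[178,1,15],[0,0,0.303],85]
  ]
}}

```text
clock: 55.17
position: [0.6331, -0.1989, 0.273]
eef_rot: [-1.57, -0.002, -1.488]
force: [0.1, -0.1, 0.5]
width: 0.0848
```

Request:
{"api": "step_arm", "payload": {
  "targets": [
    [[14,0,0],[0,0,0],85],
    [[14,0,0],[0,0,0],85],
    [[14,0,0],[0,0,0],85],
    [[14,0,0],[0,0,0],85]
  ]
}}

```text
clock: 55.5
position: [0.6439, -0.1989, 0.273]
eef_rot: [-1.572, -0.001, -1.488]
force: [-0.1, 0.0, 0.2]
width: 0.0846
```

```bash
python3 -c "
from h import *
st(); d=cam('wrist'); P=cloud(d); rect(P,.16,.18,.6,.7,-.25,-.15,'handle'); rect(P,.1,.158,.625,.68,-.23,-.17,'sides'); rect(P,.076,.0845,.59,.75,-.27,-.13,'plate')"
```

```text
t 55.5 p [ 0.6439 -0.1989  0.273 ] r [-1.572e+00 -1.000e-03 -1.488e+00] F [-0.1  0.   0.2] w 0.0846
handle 1881 z 0.1698 [ 644.7 -199.7] [29.6 29.7] 4.3
sides 548 z 0.1317 [ 656.2 -198.4] [ 6.5 29.9] 5.8
plate 7245 z 0.0805 [ 656.2 -198.8] [90.1 80.1] 4.8
```

Request:
{"api": "step_arm", "payload": {
  "targets": [
    [[1,-1,-35],[0,0,0],85],
    [[1,-1,-75],[0,0,0],80],
    [[1,-1,-115],[0,0,0],70],
    [[1,-1,-145],[0,0,0],60],
    [[1,-1,-156],[0,0,0],60]
  ]
}}

```text
clock: 55.97
position: [0.6416, -0.1994, 0.1125]
eef_rot: [-1.58, 0.001, -1.489]
force: [-0.6, -0.5, -1.1]
width: 0.0601
```

Request:
{"api": "step_arm", "payload": {
  "targets": [
    [[0,0,0],[0,0,0],60],
    [[0,0,0],[0,0,0],60],
    [[0,0,0],[0,0,0],0],
    [[0,0,0],[0,0,0],0],
    [[0,0,0],[0,0,0],0]
  ]
}}

```text
clock: 56.38
position: [0.6472, -0.2001, 0.1199]
eef_rot: [-1.566, -0.002, -1.488]
force: [-0.9, 1.4, 4.8]
width: 0.0289
```

Request:
{"api": "step_arm", "payload": {
  "targets": [
    [[0,0,0],[0,0,0],0],
    [[0,0,0],[0,0,0],0],
    [[0,0,0],[0,0,0],0],
    [[0,0,0],[0,0,0],0]
  ]
}}

```text
clock: 56.72
position: [0.6472, -0.2, 0.1199]
eef_rot: [-1.567, -0.003, -1.487]
force: [-0.6, 1.9, 6.4]
width: 0.0297
```

Request:
{"api": "step_arm", "payload": {
  "targets": [
    [[0,0,5],[0,0,0],0],
    [[0,0,13],[0,0,0],0],
    [[0,0,25],[0,0,0],0],
    [[0,0,40],[0,0,0],0],
    [[0,0,55],[0,0,0],0]
  ]
}}

```text
clock: 57.13
position: [0.6455, -0.2, 0.173]
eef_rot: [-1.572, -0.001, -1.488]
force: [0.4, -0.0, -0.7]
width: 0.0292
```

Request:
{"api": "step_arm", "payload": {
  "targets": [
    [[0,0,15],[0,0,0],0],
    [[0,0,35],[0,0,0],0],
    [[0,0,60],[0,0,0],0],
    [[0,0,90],[0,0,0],0],
    [[0,0,120],[0,0,0],0]
  ]
}}

```text
clock: 57.55
position: [0.6451, -0.1999, 0.2937]
eef_rot: [-1.572, -0.001, -1.488]
force: [0.3, 0.2, -1.0]
width: 0.0296
```

Request:
{"api": "step_arm", "payload": {
  "targets": [
    [[0,0,20],[0,0,0],0],
    [[0,0,35],[0,0,0],0],
    [[0,0,45],[0,0,0],0],
    [[0,0,45],[0,0,0],0]
  ]
}}

```text
clock: 57.88
position: [0.6463, -0.2002, 0.3404]
eef_rot: [-1.566, -0.003, -1.488]
force: [0.5, -0.1, -0.5]
width: 0.0294
```

Request:
{"api": "step_arm", "payload": {
  "targets": [
    [[-5,25,0],[0,0,0],0],
    [[-12,62,0],[0,0,0.01],0],
    [[-19,102,0],[0,0,0.02],0],
    [[-26,142,0],[0,0,0.03],0],
    [[-34,182,0],[0,0,0.03],0]
  ]
}}

```text
clock: 58.3
position: [0.6105, -0.0164, 0.3354]
eef_rot: [-1.574, -0.001, -1.459]
force: [1.4, 1.0, -1.4]
width: 0.0295
```

Request:
{"api": "step_arm", "payload": {
  "targets": [
    [[-7,40,0],[0,0,0],0],
    [[-14,80,0],[0,0,0],0],
    [[-22,120,0],[0,0,0],0],
    [[-30,160,0],[0,0,0],0],
    [[-37,199,0],[0,0,0],0]
  ]
}}

```text
clock: 58.72
position: [0.5732, 0.1828, 0.3358]
eef_rot: [-1.574, -0.002, -1.458]
force: [0.2, -0.3, -1.1]
width: 0.0293
```

Request:
{"api": "step_arm", "payload": {
  "targets": [
    [[-7,38,0],[0,0,0],0],
    [[-14,73,0],[0,0,0],0],
    [[-20,103,0],[0,0,0],0],
    [[-24,127,0],[0,0,0],0],
    [[-24,127,0],[0,0,0],0]
  ]
}}

```text
clock: 59.13
position: [0.5491, 0.3121, 0.3344]
eef_rot: [-1.575, -0.002, -1.453]
force: [0.6, -0.7, -2.0]
width: 0.0291
```

Request:
{"api": "step_arm", "payload": {
  "targets": [
    [[0,0,-20],[0,0,0],0],
    [[0,0,-45],[0,0,0],0],
    [[0,0,-70],[0,0,0],0],
    [[0,0,-82],[0,0,0],0],
    [[0,0,-85],[0,0,0],0]
  ]
}}

```text
clock: 59.55
position: [0.5489, 0.3064, 0.2474]
eef_rot: [-1.579, -0.006, -1.459]
force: [1.1, -0.5, -0.9]
width: 0.0295
```

Request:
{"api": "step_arm", "payload": {
  "targets": [
    [[0,0,0],[0,0,0],0],
    [[0,0,0],[0,0,0],0],
    [[0,0,0],[0,0,0],0],
    [[0,0,0],[0,0,0],0],
    [[0,0,0],[0,0,0],0]
  ]
}}

```text
clock: 59.97
position: [0.551, 0.3083, 0.2531]
eef_rot: [-1.57, -0.0, -1.458]
force: [0.9, 0.5, -2.2]
width: 0.0292
```

```bash
python3 sl.py; python3 ang.py; python3 -c "
from h import *
print(sense()['joints'].round(2))"
```

```text
t 59.97 p [0.551  0.3083 0.2531] r [-1.57  -0.    -1.458] F [ 0.9  0.5 -2.2] w 0.0292
disc tool xz [ 0.6 -1.5] r 22.2 1823
slot floor n 259 z [-4.9 -2.7 -0.5] fit [ 0.005 -2.806]
blade b 0.1101 x -8.8 6.8 z [-2.1 -1.8 -1.5] 58
t 60.02 p [0.5509 0.3082 0.2528] r [-1.57  -0.    -1.458] F [-0.4  0.5 -1.4] w 0.0293
moment [ 0.012  0.009 -0.012]
slot world yaw mod pi 1.675883 selector angle 1.577 n 304 pt 548.17914 307.54178
[ 0.77  0.38  0.06  0.   -1.25  0.92]
```

Request:
{"api": "step_arm", "payload": {
  "targets": [
    [[2,-1.5,-2],[0,0,0],0],
    [[2,-1.5,-4],[0,0,0],0],
    [[2,-1.5,-4],[0,0,0],0],
    [[2,-1.5,-4],[0,0,0],0]
  ]
}}

```text
clock: 60.4
position: [0.5526, 0.3065, 0.2476]
eef_rot: [-1.572, -0.002, -1.458]
force: [1.0, -0.0, -1.5]
width: 0.0296
```

```bash
python3 sl.py
```

```text
t 60.4 p [0.5526 0.3065 0.2476] r [-1.572 -0.002 -1.458] F [ 1.  -0.  -1.5] w 0.0296
disc tool xz [-1.5 -2.6] r 22.1 1813
slot floor n 195 z [-5.8 -3.5 -1.9] fit [ 0.008 -3.691]
blade b 0.1101 x -8.8 6.7 z [-2.1 -1.9 -1.6] 55
```

Request:
{"api": "step_arm", "payload": {
  "targets": [
    [[1,0,-3],[0,0,0],0],
    [[1,0,-6],[0,0,0],0],
    [[1,0,-9],[0,0,0],0],
    [[1,0,-11],[0,0,0],0],
    [[1,0,-11],[0,0,0],0]
  ]
}}

```text
clock: 60.87
position: [0.5534, 0.3064, 0.2361]
eef_rot: [-1.573, -0.002, -1.458]
force: [0.2, 0.8, -1.1]
width: 0.0295
```

Request:
{"api": "step_arm", "payload": {
  "targets": [
    [[0,0,0],[0,0,0],0],
    [[0,0,0],[0,0,0],0],
    [[0,0,0],[0,0,0],0]
  ]
}}

```text
clock: 61.12
position: [0.5538, 0.3067, 0.2372]
eef_rot: [-1.571, -0.001, -1.458]
force: [0.8, -0.6, -2.0]
width: 0.0291
```

```bash
python3 sl.py
```

```text
t 61.12 p [0.5538 0.3067 0.2372] r [-1.571e+00 -1.000e-03 -1.458e+00] F [ 0.8 -0.6 -2. ] w 0.0291
disc tool xz [-1.4 -3.9] r 22.1 1799
slot floor n 84 z [-7.4 -5.4 -3.3] fit [ 0.007 -5.416]
blade b 0.1024 x -8.5 7.2 z [-2.  -1.8 -1.5] 38
```

Request:
{"api": "step_arm", "payload": {
  "targets": [
    [[0,0.4,0],[0,0,0.12],0],
    [[0,0.8,0],[0,0,0.24],0],
    [[-0.1,1.2,0],[0,0,0.36],0],
    [[-0.2,1.6,0],[0,0,0.48],0],
    [[-0.2,2,0],[0,0,0.6],0]
  ]
}}

```text
clock: 61.58
position: [0.5532, 0.3082, 0.2371]
eef_rot: [-1.573, -0.002, -0.852]
force: [-0.5, -1.3, -0.6]
width: 0.0292
```

Request:
{"api": "step_arm", "payload": {
  "targets": [
    [[-0.2,0.3,0],[0,0,0.12],0],
    [[-0.5,0.7,0],[0,0,0.24],0],
    [[-0.7,1,0],[0,0,0.36],0],
    [[-1,1.3,0],[0,0,0.48],0],
    [[-1.3,1.5,0],[0,0,0.6],0]
  ]
}}

```text
clock: 62.0
position: [0.5523, 0.3094, 0.2371]
eef_rot: [-1.573, -0.002, -0.252]
force: [0.8, -0.5, -0.9]
width: 0.0296
```

Request:
{"api": "step_arm", "payload": {
  "targets": [
    [[-0.4,0.2,0],[0,0,0.12],0],
    [[-0.8,0.3,0],[0,0,0.24],0],
    [[-1.3,0.4,0],[0,0,0.36],0],
    [[-1.6,0.5,0],[0,0,0.46],0],
    [[-1.8,0.5,0],[0,0,0.55],0]
  ]
}}

```text
clock: 62.42
position: [0.5509, 0.3099, 0.2371]
eef_rot: [-1.573, -0.002, 0.296]
force: [1.7, -1.7, -1.0]
width: 0.0294
```

```bash
python3 ang.py; python3 sl.py; python3 -c "
from h import *
print(sense()['joints'].round(2))"
```

```text
t 62.42 p [0.5509 0.3099 0.2371] r [-1.573 -0.002  0.296] F [ 1.7 -1.7 -1. ] w 0.0294
moment [-0.627 -0.569 -0.036]
slot world yaw mod pi 3.1194873 selector angle 0.133 n 167 pt 549.3414 306.60553
t 62.47 p [0.5509 0.3099 0.2372] r [-1.573 -0.002  0.299] F [ 1.6 -0.9 -1.5] w 0.0295
disc tool xz [-1.9 -1.8] r 22.1 1828
slot floor n 115 z [-7.4 -1.   1.7] fit [-0.28  -3.206]
blade b 0.1026 x -9.2 6.4 z [-0.8 -0.4 -0.1] 37
[ 0.77  0.39  0.03  0.   -1.21  2.66]
```

Request:
{"api": "step_arm", "payload": {
  "targets": [
    [[-0.1,0,0],[0,0,0.05],0],
    [[-0.3,0,0],[0,0,0.1],0],
    [[-0.5,0,0],[0,0,0.15],0],
    [[-0.5,0,0],[0,0,0.18],0],
    [[-0.5,0,0],[0,0,0.18],0]
  ]
}}

```text
clock: 62.93
position: [0.5504, 0.31, 0.2372]
eef_rot: [-1.573, -0.002, 0.47]
force: [2.4, -2.4, -1.6]
width: 0.0293
```

```bash
python3 ang.py; python3 sl.py|grep slot
```

```text
t 62.93 p [0.5504 0.31   0.2372] r [-1.573 -0.002  0.47 ] F [ 2.4 -2.4 -1.6] w 0.0293
moment [-0.93  -0.889 -0.144]
slot world yaw mod pi 0.096978605 selector angle 0.014 n 168 pt 549.59283 306.54584
slot floor n 117 z [-6.8 -0.4  2.6] fit [-0.311 -2.971]
```

Request:
{"api": "step_arm", "payload": {
  "targets": [
    [[0.3,0,0],[0,0,-0.1],0],
    [[0.5,0,0],[0,0,-0.2],0],
    [[0.6,0,0],[0,0,-0.28],0],
    [[0.6,0,15],[0,0,-0.28],0],
    [[0.6,0,40],[0,0,-0.28],0]
  ]
}}

```text
clock: 63.45
position: [0.5486, 0.3104, 0.274]
eef_rot: [-1.573, 0.006, 0.19]
force: [-0.1, 0.2, -1.0]
width: 0.0292
```

Request:
{"api": "step_arm", "payload": {
  "targets": [
    [[0,0,30],[0,0,0],0],
    [[0,0,55],[0,0,0],0],
    [[0,0,65],[0,0,0],0],
    [[0,0,65],[0,0,0],0]
  ]
}}

```text
clock: 63.78
position: [0.551, 0.3117, 0.3451]
eef_rot: [-1.568, -0.007, 0.192]
force: [0.9, 0.4, -0.3]
width: 0.0291
```

```bash
python3 ang.py; python3 ang.py; python3 sl.py
```

```text
t 63.78 p [0.551  0.3117 0.3451] r [-1.568 -0.007  0.192] F [ 0.9  0.4 -0.3] w 0.0291
moment [-0.004  0.009 -0.014]
slot world yaw mod pi 0.113684416 selector angle 3.139 n 173 pt 551.46735 306.5177
t 63.83 p [0.5502 0.3113 0.3423] r [-1.569 -0.002  0.192] F [-0.6 -0.3 -2.7] w 0.0296
moment [-0.    -0.009 -0.027]
slot world yaw mod pi 0.10341255 selector angle 0.008 n 184 pt 551.25323 306.4073
t 63.88 p [0.5497 0.3108 0.3406] r [-1.571e+00  1.000e-03  1.920e-01] F [ 0.   0.6 -1.4] w 0.0293
disc tool xz [-0.3 -3.6] r 22.1 1452
slot floor n 157 z [-7.  -4.7 -1.9] fit [-0.074 -4.54 ]
blade b 0.11 x -9.5 6.1 z [-0.6 -0.3  0. ] 53
```

View pics/sl.png

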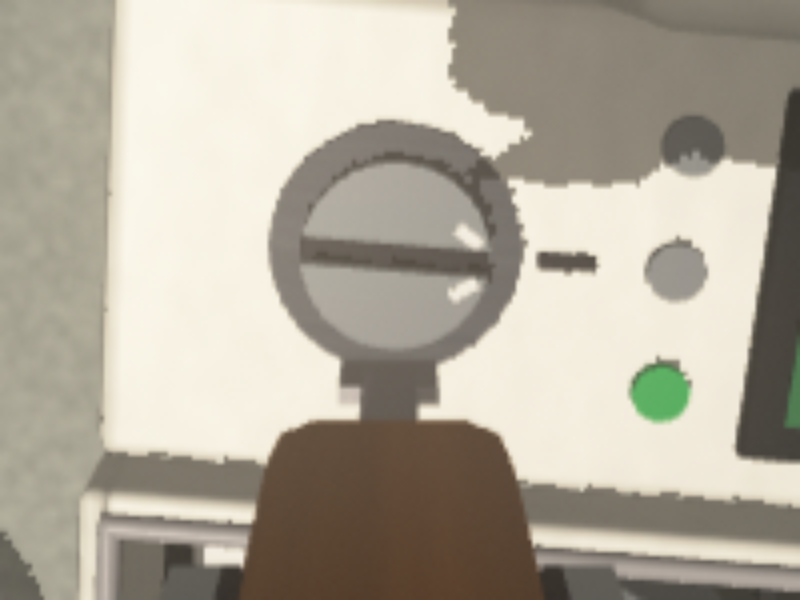

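Request:
{"api": "step_arm", "payload": {
  "targets": [
    [[5,-25,0],[0,0,-0.11],0],
    [[12,-62,0],[0,0,-0.23],0],
    [[19,-102,0],[0,0,-0.35],0],
    [[26,-142,0],[0,0,-0.47],0],
    [[34,-182,0],[0,0,-0.59],0]
  ]
}}

```text
clock: 64.35
position: [0.5835, 0.127, 0.3395]
eef_rot: [-1.574, 0.002, -0.403]
force: [1.0, 0.5, -0.1]
width: 0.0294
```

Request:
{"api": "step_arm", "payload": {
  "targets": [
    [[7,-40,0],[0,0,-0.12],0],
    [[14,-80,0],[0,0,-0.24],0],
    [[22,-120,0],[0,0,-0.36],0],
    [[30,-160,0],[0,0,-0.48],0],
    [[37,-199,0],[0,0,-0.6],0]
  ]
}}

```text
clock: 64.77
position: [0.6208, -0.0722, 0.3394]
eef_rot: [-1.575, 0.001, -1.004]
force: [0.6, 0.9, -0.6]
width: 0.0293
```

Request:
{"api": "step_arm", "payload": {
  "targets": [
    [[7,-38,0],[0,0,-0.12],0],
    [[14,-73,0],[0,0,-0.24],0],
    [[20,-103,0],[0,0,-0.36],0],
    [[23,-127,0],[0,0,-0.48],0],
    [[23,-129,0],[0,0,-0.49],0]
  ]
}}

```text
clock: 65.18
position: [0.6439, -0.2033, 0.3379]
eef_rot: [-1.577, -0.0, -1.497]
force: [-0.0, 1.1, -1.2]
width: 0.0293
```

Request:
{"api": "step_arm", "payload": {
  "targets": [
    [[0,0,-20],[0,0,0],0],
    [[0,0,-50],[0,0,0],0],
    [[0,0,-80],[0,0,0],0],
    [[0,0,-90],[0,0,0],0],
    [[0,0,-90],[0,0,0],0]
  ]
}}

```text
clock: 65.6
position: [0.6422, -0.1985, 0.2466]
eef_rot: [-1.582, 0.001, -1.488]
force: [0.6, 0.4, -0.7]
width: 0.0293
```

Request:
{"api": "step_arm", "payload": {
  "targets": [
    [[0,0,0],[0,0,0],0],
    [[0,0,0],[0,0,0],0],
    [[0,0,0],[0,0,0],0],
    [[0,0,0],[0,0,0],0]
  ]
}}

```text
clock: 65.93
position: [0.6452, -0.1994, 0.254]
eef_rot: [-1.568, -0.002, -1.488]
force: [0.4, 0.4, -1.2]
width: 0.0295
```

```bash
python3 hole.py
```

```text
t 65.93 p [ 0.6452 -0.1994  0.254 ] r [-1.568 -0.002 -1.488] F [ 0.4  0.4 -1.2] w 0.0295
plate 9265 z 0.0804 [ 656.7 -198.8] [89.8 80.1] 4.8
hole 659 [ 645.5 -199.9] [20.5 21.9] 4.8
blade b 0.11 x -8.7 6.8 z [-2.2 -1.9 -1.6]
[([0.6404, -0.1991, 0.0073], 0.56)]
```

Request:
{"api": "step_arm", "payload": {
  "targets": [
    [[3,-1,-15],[0,0,0],0],
    [[3,-1,-30],[0,0,0],0],
    [[3,-1,-42],[0,0,0],0],
    [[3,-1,-50],[0,0,0],0],
    [[3,-1,-50],[0,0,0],0]
  ]
}}

```text
clock: 66.45
position: [0.6466, -0.2002, 0.2]
eef_rot: [-1.575, -0.0, -1.488]
force: [-0.5, 0.1, -1.4]
width: 0.0297
```

Request:
{"api": "step_arm", "payload": {
  "targets": [
    [[0,0,0],[0,0,0],0],
    [[0,0,-10],[0,0,0],0],
    [[0,0,-22],[0,0,0],0],
    [[0,0,-34],[0,0,0],0],
    [[0,0,-46],[0,0,0],0]
  ]
}}

```text
clock: 66.87
position: [0.6471, -0.2003, 0.1545]
eef_rot: [-1.572, -0.001, -1.488]
force: [-0.3, 0.1, -1.4]
width: 0.0293
```

Request:
{"api": "step_arm", "payload": {
  "targets": [
    [[-1,0,-12],[0,0,0],0],
    [[-2,0,-22],[0,0,0],0],
    [[-2,0,-30],[0,0,0],0],
    [[-2,0,-35],[0,0,0],0],
    [[-2,0,-35],[0,0,0],0]
  ]
}}

```text
clock: 67.28
position: [0.6454, -0.2003, 0.1206]
eef_rot: [-1.572, -0.001, -1.488]
force: [-0.5, 0.8, -1.5]
width: 0.029
```

Request:
{"api": "step_arm", "payload": {
  "targets": [
    [[0,0,0],[0,0,0],0],
    [[0,0,0],[0,0,0],0]
  ]
}}

```text
clock: 67.45
position: [0.6458, -0.2004, 0.1211]
eef_rot: [-1.571, -0.001, -1.488]
force: [0.4, -0.4, -1.0]
width: 0.0294
```

Down 1 mm more, release, and retreat clear.

Request:
{"api": "step_arm", "payload": {
  "targets": [
    [[0,0,-1],[0,0,0],0],
    [[0,0,-1],[0,0,0],0],
    [[0,0,-1],[0,0,0],50],
    [[0,0,-1],[0,0,0],60],
    [[0,0,-1],[0,0,0],60]
  ]
}}

```text
clock: 67.87
position: [0.6457, -0.2005, 0.1203]
eef_rot: [-1.571, -0.002, -1.488]
force: [0.5, -0.0, 0.4]
width: 0.0599
```

Request:
{"api": "step_arm", "payload": {
  "targets": [
    [[0,0,0],[0,0,0],60],
    [[0,0,20],[0,0,0],60],
    [[0,0,55],[0,0,0],60],
    [[0,0,95],[0,0,0],70],
    [[0,0,135],[0,0,0],80]
  ]
}}

```text
clock: 68.28
position: [0.645, -0.2004, 0.2561]
eef_rot: [-1.573, -0.001, -1.488]
force: [1.2, -0.9, -0.1]
width: 0.0791
```

Request:
{"api": "step_arm", "payload": {
  "targets": [
    [[-20,0,20],[0,0,0],80],
    [[-40,0,40],[0,0,0],80],
    [[-40,0,40],[0,0,0],80],
    [[-40,0,40],[0,0,0],80]
  ]
}}

```text
clock: 68.62
position: [0.6054, -0.2005, 0.2973]
eef_rot: [-1.567, -0.002, -1.488]
force: [0.8, 0.5, -0.5]
width: 0.0796
```

```bash
python3 look.py scene side; python3 hd.py
python3 - <<'E'
from h import *
d=cam('wrist'); P=cloud(d); rect(P,.16,.18,.6,.7,-.25,-.15,'handle top (wrist)')
for n in ['scene','side']:
    d=cam(n); print(n,[(t,[np.round(w(d,r['location']),3).tolist() for r in place_of(t,n)][:1]) for t in ['jar','wash_bottle','dishes','stand','selector_top']])
d=cam('scene'); P=cloud(d); z=P[...,2]
m=(np.hypot(P[...,0]-.551,P[...,1]-.308)<.014)&(z>.12)&(z<.1285); q=P[m][:,:2]; 
if len(q)>6: v=cv2.fitLine((q*1000).astype(np.float32),cv2.DIST_HUBER,0,.01,.01).ravel(); print('slot yaw scene',np.arctan2(v[1],v[0]),len(q))
st()
E
```

```text
t 68.62 p [ 0.6054 -0.2005  0.2973] r [-1.567 -0.002 -1.488] F [ 0.8  0.5 -0.5] w 0.0796
[-0.07  0.37  0.15  0.   -1.35  1.72]
scene bottles [([0.604, 0.125, 0.076], 0.97), ([0.551, 0.115, 0.07], 0.92), ([0.628, 0.208, 0.123], 0.91), ([0.611, -0.535, 0.033], 0.82), ([0.536, 0.204, 0.062], 0.71), ([0.633, 0.179, 0.07], 0.67), ([0.643, -0.197, 0.013], 0.25)]
carrier [([0.449, -0.199, 0.001], 0.93), ([0.644, -0.203, 0.013], 0.16)]
carrier_handle [([0.451, -0.198, 0.148], 0.63)]
carrier_lip [([0.471, -0.086, 0.011], 0.86), ([0.452, -0.199, 0.151], 0.66)]
screwdriver []
handle 144 z 0.1691 [ 645.8 -198.1] [28.5 28.7] 1.1
bar 229 z 0.1523 [ 453.7 -196.1] [ 20.4 168.9] 75.9
bottle body top 0.611 -0.535 110 z 0.0503 [ 609.7 -533.5] [47.6 45.3] 34.7
bottle body top 0.643 -0.197 0
side bottles [([0.625, 0.205, 0.118], 0.88), ([0.604, -0.539, 0.032], 0.78), ([0.604, 0.123, 0.077], 0.63), ([0.632, 0.172, 0.074], 0.56), ([0.552, 0.106, 0.074], 0.54)]
carrier [([0.449, -0.202, -0.001], 0.68)]
carrier_handle [([0.455, -0.199, 0.143], 0.63)]
carrier_lip [([0.478, -0.085, 0.007], 0.85)]
screwdriver [([0.646, -0.203, 0.011], 0.57)]
handle 96 z 0.1674 [ 639.  -201.6] [28.8 34.2] 8.1
bar 741 z 0.1485 [ 451.1 -203.6] [ 25.6 168.6] 77.7
bottle body top 0.604 -0.539 158 z 0.0494 [ 604.1 -539.1] [49.2 45.1] 37.0
handle top (wrist) 1759 z 0.17 [ 642.9 -200.4] [29.6 29.7] 4.0
scene [('jar', [[0.545, -0.379, -0.0]]), ('wash_bottle', [[0.652, -0.426, 0.0]]), ('dishes', [[0.407, 0.125, 0.0]]), ('stand', [[0.657, -0.199, -0.0]]), ('selector_top', [[0.55, 0.308, 0.136]])]
side [('jar', [[0.548, -0.381, -0.003]]), ('wash_bottle', [[0.653, -0.429, -0.003]]), ('dishes', [[0.413, 0.118, 0.001]]), ('stand', [[0.66, -0.206, -0.0]]), ('selector_top', [[0.552, 0.308, 0.13]])]
slot yaw scene 0.06921678 18
t 70.02 p [ 0.6055 -0.2004  0.295 ] r [-1.572e+00 -1.000e-03 -1.488e+00] F [ 0.4 -0.1 -0.1] w 0.0798
```

```bash
python3 -c "
from rig import hand_in
print(hand_in())"
```

```text
the job is handed in; nothing more can be done
None
```

The labeller is refilled and the job is handed in, at about 70 s on the robot's clock. The steps were done in the order asked:

1. **Selector to LOAD:** I turned it with the screwdriver and measured it at about 1.58 rad. It read the same just before I turned it back. The screwdriver went back into its stand afterwards.
2. **Bottles:** The three bench bottles joined the two already in the carrier. I tipped the carrier over the hopper and stood it empty on the bench at its old place.
3. **Selector to RUN:** I measured it at about 0.01 rad, with the arrow on the RUN mark. The screwdriver is home, with its handle top at 0.170 m as at the start.

Last checks:
- **Bottles:** The scene camera found all five inside the hopper mouth; the side camera saw four of them.
- **Other things:** The carrier, jar, wash bottle, dishes and brown bottle stand within measuring error of where they started.

Not everything went cleanly:
- **Screwdriver slip:** The first grip slipped and left the screwdriver leaning in the stand. I regripped it along its axis and went on.
- **Hard contact:** Setting the third bottle into the carrier gave a brief 54 N at the wrist, under the 120 N limit. I did not find the cause. The bottle beside it turned out to be about 3 cm from where I had put it, still upright in the carrier.
- **Stacked bottle:** One bottle lies on top of another in the hopper. Its middle is about 2 cm below the rim, but its upper side sticks up a few millimetres above it. It did not move between the pour and the last look, and I left it there.

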